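Load furniture feet plate-down into the spray rack

TASK

Get the furniture feet ready for spraying: swing the rack's keeper bar wide open, stand every foot that is on the table in a pocket of its own with its wide black base plate down and fully home, then swing the keeper bar fully shut over the plates. Leave the other things on the table where they are and do not knock them over.

Things in the scene. Friction and masses are not known exactly. Their poses are not given: they have to be found in the camera images.
- foot_a: furniture foot, all alike: wooden block 36 (x) x 44 (y) x 66 (z) mm centred on a black base plate 72 x 44 x 14 mm (a T seen from its y side), 80 mm tall, 0.17 kg. Origin: centre of the 72 x 44 x 80 outline; z points from plate to block end (plate underside at z = -40 mm, its top at -26), so z is up when it stands on its plate. Starts lying on one flat y side. May be absent.
- foot_b: furniture foot, all alike: wooden block 36 (x) x 44 (y) x 66 (z) mm centred on a black base plate 72 x 44 x 14 mm (a T seen from its y side), 80 mm tall, 0.17 kg. Origin: centre of the 72 x 44 x 80 outline; z points from plate to block end (plate underside at z = -40 mm, its top at -26), so z is up when it stands on its plate. Starts lying on one flat y side. May be absent.
- foot_c: furniture foot, all alike: wooden block 36 (x) x 44 (y) x 66 (z) mm centred on a black base plate 72 x 44 x 14 mm (a T seen from its y side), 80 mm tall, 0.17 kg. Origin: centre of the 72 x 44 x 80 outline; z points from plate to block end (plate underside at z = -40 mm, its top at -26), so z is up when it stands on its plate. Starts lying on one flat y side. May be absent.
- foot_d: furniture foot, all alike: wooden block 36 (x) x 44 (y) x 66 (z) mm centred on a black base plate 72 x 44 x 14 mm (a T seen from its y side), 80 mm tall, 0.17 kg. Origin: centre of the 72 x 44 x 80 outline; z points from plate to block end (plate underside at z = -40 mm, its top at -26), so z is up when it stands on its plate. Starts lying on one flat y side. May be absent.
- rack: the spray rack: a fixed plywood block 220 (x) x 120 (y) x 26 mm with three pockets in a row along its x. Origin: centre of its underside, on the table. The keeper bar runs along its -y side.
- pocket0 (a point): centre of the floor of pocket 0 (-x end of the rack), axes as the rack's; the pocket is 50 (x) x 78 (y) mm, 18 mm deep, its floor 8 mm above the table; pitch 68 mm. It takes a foot's base plate with 3 mm to spare all round, the foot's x along the rack's y (either way round).
- pocket1 (a point): centre of the floor of pocket 1 (middle of the rack), axes as the rack's; the pocket is 50 (x) x 78 (y) mm, 18 mm deep, its floor 8 mm above the table; pitch 68 mm. It takes a foot's base plate with 3 mm to spare all round, the foot's x along the rack's y (either way round).
- pocket2 (a point): centre of the floor of pocket 2 (+x end of the rack), axes as the rack's; the pocket is 50 (x) x 78 (y) mm, 18 mm deep, its floor 8 mm above the table; pitch 68 mm. It takes a foot's base plate with 3 mm to spare all round, the foot's x along the rack's y (either way round).
- keeper (a joint): aluminium keeper bar, 243 x 12 x 14 mm, underside 29 mm above the table, turning level about an upright hinge at the rack's +x end. 0 = shut: along the rack's x, at y = -30 mm, over the plates' edges. Grows, about the rack's +z, as the handle swings out to the -y side; stop at 1.4 rad. An over-centre spring pulls it shut below 0.7 rad, open above (2 N at the handle).
- keeper_handle (a point): on the bar's free end, 243 mm from the hinge: an upright round wooden post, 18 mm diameter, from 43 to 103 mm above the table; this point is on its axis 75 mm above the table.
- keeper_hinge (a point): the keeper's hinge axis, at the bar's mid height, 36 mm above the table; at the rack's x = +118, y = -30 mm.
- tin: closed flat tin, 52 mm diameter, 28 high, among the feet; not part of the job. Origin: centre of its underside.
- spray_can: spray can, 64 mm diameter, 190 high; not part of the job. Origin: centre of its underside.
- water_bottle: clear water bottle, 68 mm diameter, 200 high; not part of the job. Origin: centre of its underside.
- mallet: wooden mallet lying down, head 70 x 130 x 70 mm, handle 220 long; not part of the job. Origin: centre of its underside.
- screwdriver: screwdriver lying on the table; not part of the job. Origin: centre of its underside.
- tape: roll of tape, 100 mm diameter, 30 high; not part of the job. Origin: centre of its underside.

How it is judged:
By the outcome, as a careful person would: the job done as asked, in the order asked, and still so for the second after the job is handed in, with the robot touching nothing.
Of foot_a, foot_b, foot_c, foot_d only 2 to 3 are there at a start; the rules pass over those that are not, and their reading is None.
At some moment in a run one of foot_a, foot_b, foot_c, foot_d may be knocked a few centimetres aside while the robot is not near it.
Once in a run the grip may slacken for a moment while it holds something.
It also fails if it takes over 210 s, if anything falls off the work surface, if the arm or the gripper's body presses on something with over 40 N, if the wrist force passes 120 N, or if a joint passes its speed limit or range.

ROBOT

A 7-joint arm with a two-finger parallel gripper is mounted at the origin on the work surface. World frame = base frame: x ahead of the robot, y to its left, z up, the work surface at z = 0. Lengths are in m, angles in rad, forces in N, time in s.
With the tool pointing down it reaches from about 0.425 to 0.875 m from the base axis. Payload 9.9 kg.
Tool frame: the origin (TCP) lies at the centre of the arm's flange, where the gripper is bolted on; the fingertips stand 173 mm ahead of it and the grasp point (between the pads) lies 155 mm ahead of it; z points along the fingers, y is the line along which they close (so a half turn about z gives the same grasp; the last joint's range is limited). The gripper opens to 85 mm and grips with 20 to 120 N. Pads are 22 mm wide; open, the fingers measure 114 mm over their backs; the gripper's body (76 mm by 85 mm) begins 54 mm behind the grasp point. The pads swing forward as they close: fully open they stand 13 mm farther back than shut.
Start: joints at [-1.429, 0.576, 0.025, 1.437, -0.015, 1.129, -0.057], TCP at [0.151, 0.658, 0.405] pointing down, gripper open.
Joint ranges: [-2.76, 2.76], [-0.34, 2.15], [-1.52, 1.57], [0.19, 2.46], [-1.09, 4.23], [0.17, 1.99], [-2.82, 2.82]. Speed limits (rad/s): [2.22, 2.22, 3.01, 3.01, 3.14, 3.14, 3.14].

INTERFACE

Orientations are given as [roll, pitch, yaw] about the fixed x, y, z axes, in that order (R = Rz(yaw) Ry(pitch) Rx(roll)).
In Python, from bench import r gives the robot as it stands.
- The arm moves only by the tool apply_moves, never from a script. Its argument "commands" is a list of rows, each a list of 7 numbers: the turn, a rotation vector about the world's x, y, z as a fraction of full scale, then the shift along the world's x, y, z as a fraction of full scale, then the opening, from -1 (shut) to 1 (fully open). In form: [[wx, wy, wz, tx, ty, tz, jaw], ...]. A call has 1 to 12 rows; each row shifts and turns the commanded pose from where the row before left it; what a row does not reach is not made up. Full scale, the value 1, is 3 cm for a shift and 10 degrees for a turn. A row lasts 1/8 s, in which the tool goes at most 62.5 mm and 10.7 degrees, less where a joint would pass 70% of its speed; a pose out of reach is approached as far as the arm can. A call with a number of a shift or a turn outside -1 to 1 is refused whole. A call with a gripper value outside its range is refused whole. The fingers move at their own pace and stop on an object; "squeeze" is the grip in N (left out, the last holds). Time passes only in rows, so rows that do not move let the fingers close. It gives the time, the measured TCP pose, the force, the opening and the grip force at its end, in the units of the state.
- r.get_state(): the state, without advancing time (a new reading comes with each control period).
- r.capture(name): name is "scene" or "top"; returns a dict with "image" (420x560x3 uint8, red, green, blue), "vertical_fov" (degrees; the focal length in pixels is half the picture's height over the tangent of half this angle, whatever the lens; pixels are square), "cx", "cy" (the principal point, pixels), "T" (4x4, takes a point from camera to world coordinates). Camera axes: x right, y down, z forward; pixel columns grow to the right and rows downward; lengths in m; the calibration is good to about 2 mm. A picture is of the moment at which its call begins. There is no depth.
- r.hand_in(): hands the job in; it is judged then, once.
The state is a dict: "clock": time; "joints": joint angles; "qd": joint speeds; "effort": joint torques, N m; "tcp_pos": TCP position; "eef_rot": TCP orientation; "contact_force": force on the tool from outside, world axes, zero at the start; "torque": the same for the moment, N m; "grip_width": finger opening in m; "grasp_force": force on a finger pad.
Only numpy, scipy, OpenCV 4.12 (cv2) and the standard library are available. Lean on these libraries where they do the work, as an engineer would, in place of code of your own. Each camera call takes 0.05 s, during which the arm holds its last target. There are 200 camera calls.

## Working session

There is one attempt and no reset: what is moved stays moved. The work goes in short steps, Python scripts to look and compute and a tool call to move; the robot and the scene stay as the last step left them, time stands still between calls to the robot, and variables do not carry over. Pictures are saved under pics/ and viewed, at most 14 in all, crops included, and the job is handed in when it is done.

Besides the shell and the picture viewer there is one more tool, called by a JSON object that holds its "api" and its "payload". apply_moves: Moves the arm, as the interface text tells. Shift numbers are shares of 3 cm and turn numbers shares of 10 degrees, none past 1 either way. Its arguments: {"type":"object","properties":{"commands":{"type":"array"},"squeeze":{"type":"number"}},"required":["commands"]}

```bash
ls; mkdir -p pics
python3 - <<'E'
from bench import r
import cv2
for n in("scene","top"):
    c=r.capture(n); cv2.imwrite(f"pics/{n}0.png",c["image"][...,::-1]); print(n,c["vertical_fov"],c["cx"],c["cy"],c["T"])
print(r.get_state())
E
```

```text
pics
scene 54.455930186056804 276.5912807470018 213.70597303412768 [[ 5.26996275e-01  6.54728771e-01 -5.41853451e-01  1.43362950e+00]
 [ 8.49866503e-01 -4.07013093e-01  3.34764498e-01 -5.07111197e-01]
 [-1.36150070e-03 -6.36922741e-01 -7.70926435e-01  1.23863539e+00]
 [ 0.00000000e+00  0.00000000e+00  0.00000000e+00  1.00000000e+00]]
top 56.591086843921005 271.16315141989014 209.45747842450746 [[-0.01121911 -0.99250916  0.12165401  0.44066222]
 [-0.99992832  0.01164452  0.0027865   0.01861643]
 [-0.00418223 -0.12161403 -0.99256866  1.26583413]
 [ 0.          0.          0.          1.        ]]
{'clock': 0.1, 'joints': array([-1.42883083,  0.57645285,  0.02485444,  1.43784055, -0.01502192,
        1.12899492, -0.05646483]), 'qd': array([-7.50731037e-04, -2.04871023e-03, -2.94737599e-04, -2.34058130e-05,
       -9.67021846e-04,  1.78586398e-04, -3.16112565e-04]), 'effort': array([ 6.93134978e-03, -7.67310190e+01,  2.25831404e+00, -2.86604744e+01,
        1.59845705e-02,  8.66647140e-03, -3.42637748e-05]), 'tcp_pos': array([0.15104664, 0.6577271 , 0.40391976]), 'eef_rot': array([-3.14008278e+00,  6.15829035e-05,  2.91587932e+00]), 'contact_force': array([ 0.49645253,  0.20184239, -0.33766176]), 'torque': array([-0.01438038,  0.04076878, -0.00511578]), 'grasp_force': 0.0, 'grip_width': 0.08523792885903367}
```

View pics/scene0.png

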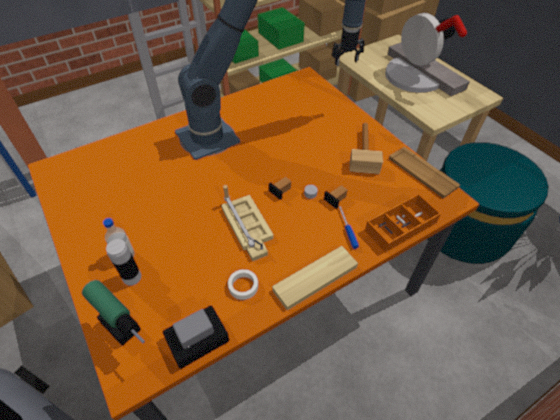

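View pics/top0.png

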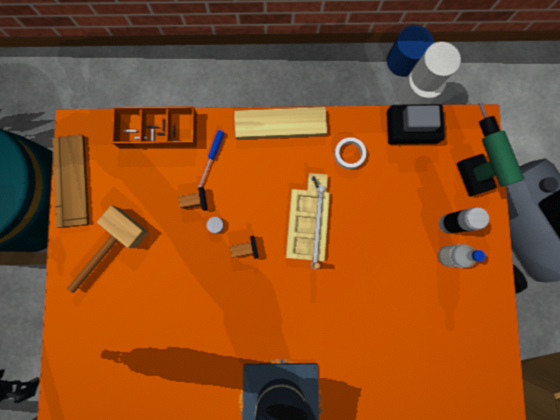

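Two feet are visible, in the top view at (193,200) and (245,247). The tin is at (215,225). The rack is around (308,220), with the hinge at its far end (318,180) and the handle at about (317,265). I'll zoom in.

Run:
```python
import cv2
a=cv2.imread("pics/top0.png")[165:285,170:340]; cv2.imwrite("pics/topc.png",cv2.resize(a,None,fx=4.7,fy=4.7,interpolation=cv2.INTER_CUBIC))
b=cv2.imread("pics/scene0.png")[150:270,200:370]; cv2.imwrite("pics/scc.png",cv2.resize(b,None,fx=4.7,fy=4.7,interpolation=cv2.INTER_CUBIC))
```

```text
(no output)
```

View pics/topc.png

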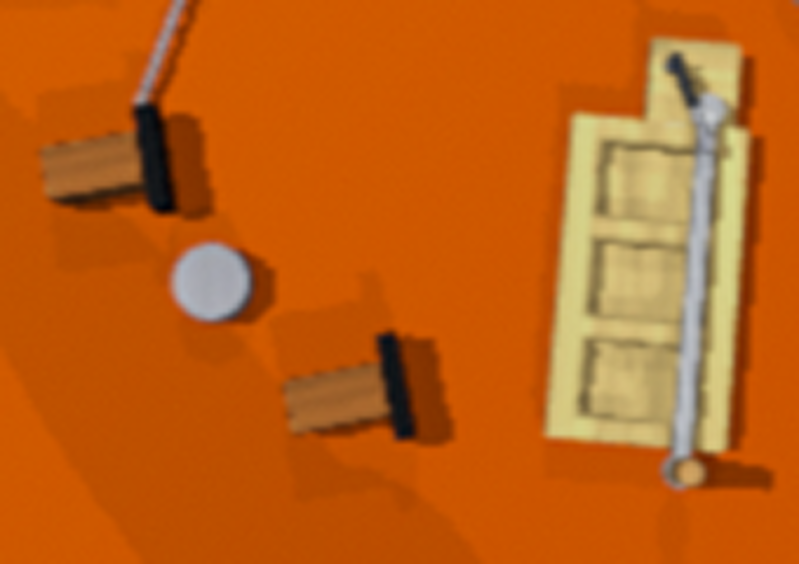

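View pics/scc.png

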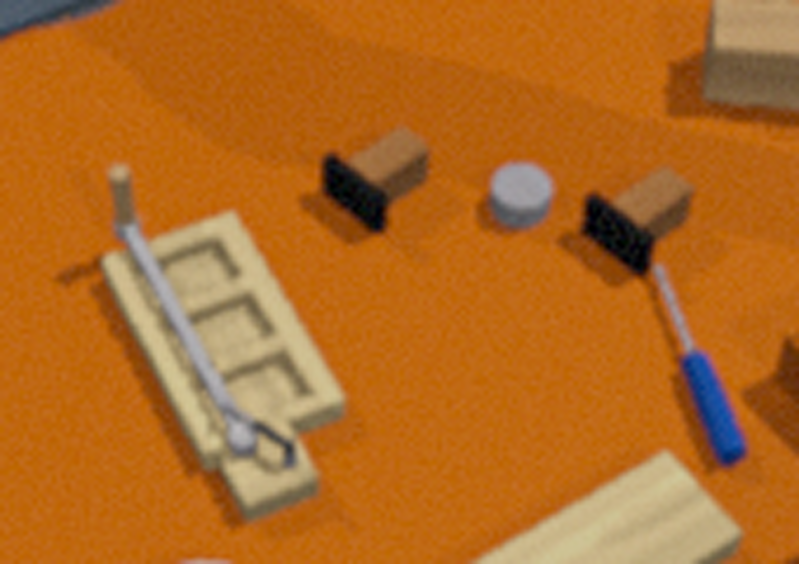

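```bash
cat > h.py <<'E'
import numpy as np
from scipy.optimize import least_squares
from scipy.spatial.transform import Rotation as R
def K(c): return c["image"].shape[0]/2/np.tan(np.radians(c["vertical_fov"])/2)
def proj(c,P):
    q=(np.atleast_2d(P)-c["T"][:3,3])@c["T"][:3,:3]; return q[:,:2]/q[:,2:]*K(c)+[c["cx"],c["cy"]]
def ray(c,p):
    d=np.array([(p[0]-c["cx"])/K(c),(p[1]-c["cy"])/K(c),1.]); return c["T"][:3,3],c["T"][:3,:3]@d
def onz(c,p,z):
    o,d=ray(c,p); return o+d*(z-o[2])/d[2]
def tri(cs,ps):  # two-view point
    A=0;b=0
    for c,p in zip(cs,ps):
        o,d=ray(c,p); d/=np.linalg.norm(d); M=np.eye(3)-np.outer(d,d); A=A+M; b=b+M@o
    return np.linalg.solve(A,b)
def fit(obs,x0):  # obs: list of (cam, pixel, local point); pose x,y,z,yaw
    f=lambda v:np.concatenate([proj(c,R.from_euler('z',v[3]).apply(l)+v[:3])[0]-p for c,p,l in obs])
    s=least_squares(f,x0,loss='soft_l1'); return s.x,f(s.x).reshape(-1,2)
E
cat > m.py <<'E'
from bench import r
from h import *
t=r.capture("top");s=r.capture("scene")
T=lambda x,y:((x+.5)/4.7-.5+170,(y+.5)/4.7-.5+165)
S=lambda x,y:((x+.5)/4.7-.5+200,(y+.5)/4.7-.5+150)
np.set_printoptions(precision=4,suppress=True)
# rack
o=[]
for (x,y),l in [((573,114),(110,60)),((546,436),(-110,60)),((730,450),(-110,-60))]: o.append((t,T(x,y),np.array([*l,26])/1e3))
for (x,y),l in [((236,211),(-110,60)),((103,260),(-110,-60)),((344,402),(110,60))]: o.append((s,S(x,y),np.array([*l,26])/1e3))
x,e=fit(o,[.55,-.06,0,0]); print("rack",x,"\n",e.round(1).tolist())
print("handle top",tri([t,s],[T(690,471),S(119,170)]),"tin top",tri([t,s],[T(212,282),S(522,181)]))
# feet: u = lying frame: lx along foot z (block end +), lz up
for n,tt,ss in [("near",[((377,336),(-26,36)),((393,333),(-40,36)),((413,436),(-40,-36)),((397,439),(-26,-36)),((285,380),(40,18)),((293,433),(40,-18))],
                 [((327,156),(-40,-36)),((384,190),(-40,36)),((406,129),(40,-18)),((428,152),(40,18))]),
          ("far",[((135,105),(-26,36)),((157,104),(-40,36)),((174,210),(-40,-36)),((152,212),(-26,-36)),((41,147),(40,18)),((46,196),(40,-18))],
                 [((588,197),(-40,-36)),((652,234),(-40,36)),((667,170),(40,-18)),((690,187),(40,18))])]:
    for fx in (1,-1):   # 'b' axis sign: local y = +90deg from lx
        o=[(t,T(*p),np.array([l[0],-l[1]*1,22])/1e3) for p,l in tt]+[(s,S(*p),np.array([l[0],-l[1]*fx,22])/1e3) for p,l in ss]
        x,e=fit(o,[.55,.15,.02,1.6]); print(n,fx,x,np.abs(e).mean().round(2),e.round(1).tolist())
E
python3 m.py
```

```text
rack [ 0.544  -0.0934  0.     -0.1004] 
 [[0.1, -0.2], [0.1, -0.3], [-1.1, 0.2], [-0.7, 0.5], [-0.4, 0.0], [0.2, -0.5]]
handle top [ 0.4169 -0.1098  0.1068] tin top [0.5458 0.2022 0.0346]
near 1 [0.4685 0.1108 0.0215 1.7469] 0.74 [[-0.5, -0.4], [0.4, -0.6], [0.4, 0.2], [-0.6, 0.4], [-0.7, -0.2], [-0.4, -0.0], [-1.4, 0.7], [-1.6, 3.3], [-0.7, -0.6], [0.7, -0.8]]
near -1 [0.4687 0.1114 0.0013 1.746 ] 3.22 [[-0.3, -0.1], [0.6, -0.3], [0.4, 0.2], [-0.5, 0.4], [-0.2, -0.0], [0.1, -0.1], [10.7, 13.9], [-13.3, -3.1], [5.4, 7.5], [-5.3, -2.1]]
far 1 [0.6253 0.2735 0.0233 1.7078] 0.7 [[-0.0, 0.2], [-0.3, -0.3], [-1.0, -0.6], [-0.8, -0.4], [0.1, -0.2], [0.3, 0.5], [-1.5, -0.1], [-2.2, 2.5], [-0.8, -1.2], [0.8, 0.2]]
far -1 [0.624  0.2715 0.0291 1.6987] 3.45 [[0.4, 0.3], [0.1, -0.1], [-0.8, -0.3], [-0.6, -0.1], [0.3, -0.2], [0.5, 0.6], [10.8, 9.4], [-15.6, -9.1], [5.3, 2.9], [-6.0, -5.8]]
```

{"api": "apply_moves", "payload": {"commands": [[0,0,-1,1,-1,0,1],[0,0,-1,1,-1,0,1],[0,0,-1,1,-1,0,1],[0,0,-1,1,-1,0,1],[0,0,-1,1,-1,0,1],[0,0,-1,1,-1,0,1],[0,0,-1,1,-1,0,1],[0,0,-1,1,-1,0,1],[0,0,-1,1,-1,0,1],[0,0,-1,1,-1,0,1],[0,0,-1,1,-1,0,1],[0,0,-1,1,-1,0,1]]}}

```text
clock: 1.7
tcp_pos: [0.5118, 0.297, 0.4047]
eef_rot: [-3.141, -0.0, 0.816]
contact_force: [0.8, 0.4, 0.2]
grip_width: 0.0857
grasp_force: 0.0
```

{"api": "apply_moves", "payload": {"commands": [[0,0,-0.53,0,-1,0,1],[0,0,-0.53,0,-1,0,1],[0,0,-0.53,0,-1,0,1],[0,0,-0.53,0,-1,0,1],[0,0,-0.53,-0.3,-1,0,1],[0,0,-0.53,-0.3,-1,0,1],[0,0,-0.53,-0.3,-1,0,1],[0,0,-0.53,-0.3,-1,0,1],[0,0,-0.53,-0.3,-1,0,1],[0,0,-0.53,-0.3,-1,0,1],[0,0,0,-0.3,-1,0,1],[0,0,0,-0.3,-1,0,1]]}}

```text
clock: 3.2
tcp_pos: [0.4384, -0.064, 0.4047]
eef_rot: [3.141, -0.0, -0.107]
contact_force: [-0.8, 0.3, -0.3]
grip_width: 0.0855
grasp_force: 0.0
```

{"api": "apply_moves", "payload": {"commands": [[0,0,0,-0.35,-0.76,0,1],[0,0,0,-0.35,-0.77,0,1],[0,0,0,0,0,-1,1],[0,0,0,0,0,-1,1],[0,0,0,0,0,-1,1],[0,0,0,0,0,-1,1],[0,0,0,0,0,-1,1],[0,0,0,0,0,-0.65,1],[0,0,0,0,0,0,1]]}}

```text
clock: 4.32
tcp_pos: [0.4175, -0.1089, 0.2345]
eef_rot: [3.141, 0.002, -0.107]
contact_force: [0.4, -0.1, -0.4]
grip_width: 0.0852
grasp_force: 0.0
```

Run:
```python
from bench import r
import cv2,numpy as np
t=r.capture("top")["image"][165:305,230:390];s=r.capture("scene")["image"][120:260,170:330]
f=lambda a:cv2.resize(a,None,fx=2.5,fy=2.5,interpolation=cv2.INTER_CUBIC)
cv2.imwrite("pics/h1.png",np.hstack([f(t),f(s)])[...,::-1]); print(r.get_state()["tcp_pos"])
```

```text
[ 0.41800371 -0.10881627  0.23565702]
```

View pics/h1.png

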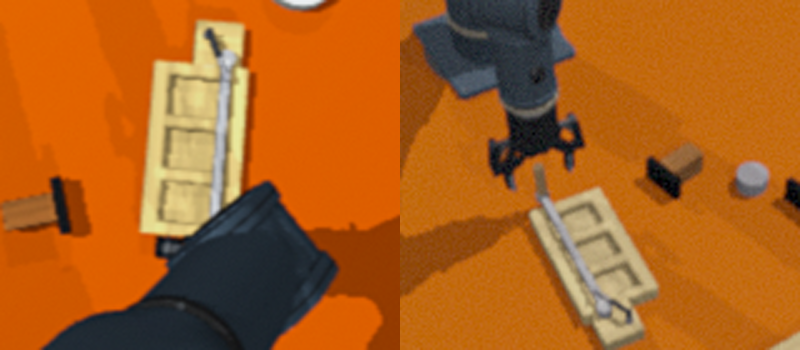

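Both fingers straddle the post, which shows at (540,180) in the right half. Next I'll close on it.

{"api": "apply_moves", "payload": {"commands": [[0,0,0,0,0,0,-1],[0,0,0,0,0,0,-1],[0,0,0,0,0,0,-1],[0,0,0,0,0,0,-1],[0,0,0,0,0,0,-1],[0,0,0,0,0,0,-1],[0,0,0,0,0,0,-1],[0,0,0,0,0,0,-1]], "squeeze": 30}}

```text
clock: 5.42
tcp_pos: [0.418, -0.1096, 0.2356]
eef_rot: [3.139, -0.001, -0.106]
contact_force: [-3.0, -8.2, 3.6]
grip_width: 0.0176
grasp_force: 31.5
```

Run:
```python
import numpy as np
# arc from the handle at shut: bar angle a0=pi-0.1, radius .243; 10 rows of 8deg
a0=np.pi-.1
a=a0+np.radians(np.arange(0,81,8))
P=.243*np.c_[np.cos(a),np.sin(a)]
print((np.diff(P,axis=0)/.03).round(2).tolist())
```

```text
[[-0.03, -1.13], [0.12, -1.12], [0.28, -1.1], [0.43, -1.05], [0.57, -0.98], [0.7, -0.89], [0.82, -0.78], [0.92, -0.66], [1.0, -0.53], [1.06, -0.38]]
```

{"api": "apply_moves", "payload": {"commands": [[0,0,0.4,-0.04,-0.57,0,-1],[0,0,0.4,0.01,-0.57,0,-1],[0,0,0.4,0.04,-0.56,0,-1],[0,0,0.4,0.08,-0.56,0,-1],[0,0,0.4,0.12,-0.55,0,-1],[0,0,0.4,0.16,-0.55,0,-1],[0,0,0.4,0.2,-0.53,0,-1],[0,0,0.4,0.23,-0.52,0,-1],[0,0,0.4,0.27,-0.5,0,-1],[0,0,0.4,0.3,-0.48,0,-1]]}}

```text
clock: 6.68
tcp_pos: [0.4587, -0.271, 0.2356]
eef_rot: [3.141, 0.001, 0.595]
contact_force: [-1.7, 0.0, 5.3]
grip_width: 0.0174
grasp_force: 31.5
```

{"api": "apply_moves", "payload": {"commands": [[0,0,0.4,0.34,-0.46,0,-1],[0,0,0.4,0.36,-0.43,0,-1],[0,0,0.4,0.4,-0.4,0,-1],[0,0,0.4,0.42,-0.38,0,-1],[0,0,0.4,0.45,-0.35,0,-1],[0,0,0.4,0.47,-0.31,0,-1],[0,0,0.4,0.49,-0.28,0,-1],[0,0,0.4,0.51,-0.25,0,-1],[0,0,0.4,0.52,-0.21,0,-1],[0,0,0.4,0.53,-0.17,0,-1]]}}

```text
clock: 7.92
tcp_pos: [0.5942, -0.3684, 0.2358]
eef_rot: [3.14, 0.002, 1.294]
contact_force: [0.1, -2.1, 2.0]
grip_width: 0.017
grasp_force: 31.5
```

{"api": "apply_moves", "payload": {"commands": [[0,0,0,0,0,0,1],[0,0,0,0,0,0,1],[0,0,0,0,0,0,1],[0,0,0,0,0,0,1],[0,0,0,0,0,1,1],[0,0,0,0,0,1,1],[0,0,0,0,0,1,1],[0,0,0,0,0,1,1]]}}

```text
clock: 8.93
tcp_pos: [0.5938, -0.3667, 0.3563]
eef_rot: [3.142, -0.0, 1.292]
contact_force: [0.1, -0.4, 0.2]
grip_width: 0.0855
grasp_force: 0.0
```

Run:
```python
from bench import r
import cv2,numpy as np
from h import *
T=r.capture("top");S=r.capture("scene")
t=T["image"][165:305,170:330];s=S["image"][130:270,190:350]
f=lambda a:cv2.resize(a,None,fx=5,fy=5,interpolation=cv2.INTER_CUBIC)
cv2.imwrite("pics/o_t.png",np.ascontiguousarray(f(t)[...,::-1][:600])); cv2.imwrite("pics/o_s.png",np.ascontiguousarray(f(s)[...,::-1][:600]))
print(r.get_state()["tcp_pos"])
```

```text
[ 0.59437728 -0.36749442  0.35914395]
```

View pics/o_t.png

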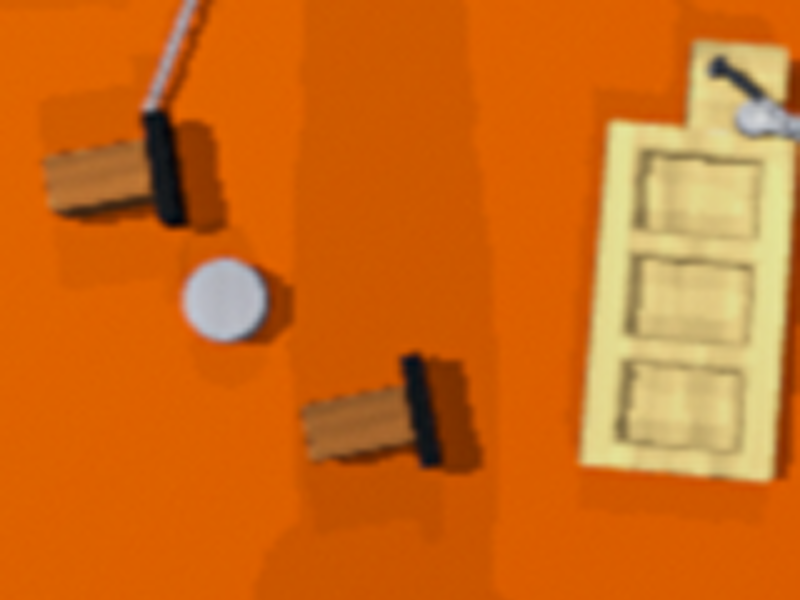

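View pics/o_s.png

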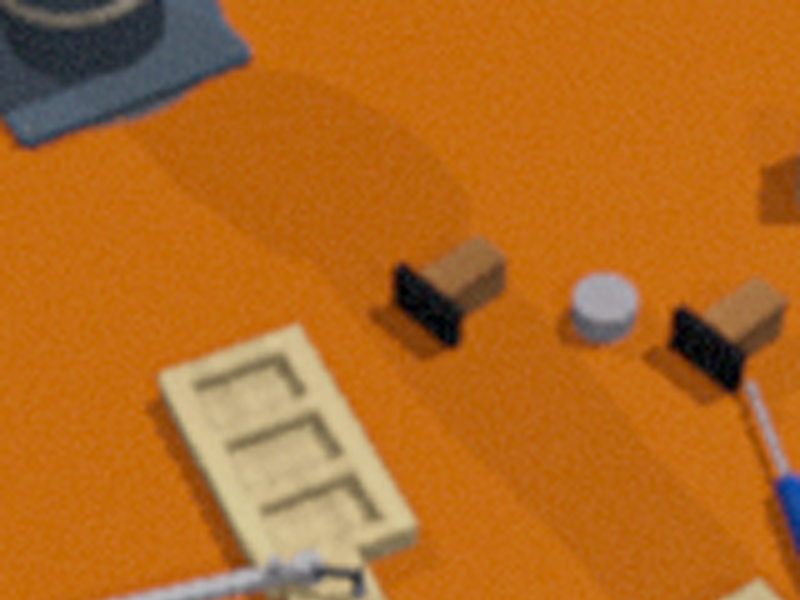

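```bash
cat > m2.py <<'E'
from bench import r
from h import *
t=r.capture("top");s=r.capture("scene")
T=lambda x,y:((x+.5)/5-.5+170,(y+.5)/5-.5+165)
S=lambda x,y:((x+.5)/5-.5+190,(y+.5)/5-.5+130)
np.set_printoptions(precision=4,suppress=True)
tt=[((610,123),(110,60)),((582,464),(-110,60)),((775,479),(-110,-60))]
for c,q in ((68,[(642,150),(761,158),(757,238),(636,230)]),(0,[(632,256),(753,262),(748,345),(627,335)]),(-68,[(622,360),(745,367),(740,453),(614,443)])):
    tt+=[(p,(c+a,b)) for p,(a,b) in zip(q,[(25,39),(25,-39),(-25,-39),(-25,39)])]
ss=[((300,325),(-110,60)),((160,374),(-110,-60)),((416,528),(110,60)),((285,353),(-93,39)),((193,387),(-93,-39)),((325,413),(-25,39)),((228,445),(-25,-39)),((360,475),(43,39)),((263,510),(43,-39))]
A=[(t,T(*p),np.array([*l,26])/1e3) for p,l in tt]; B=[(s,S(*p),np.array([*l,26])/1e3) for p,l in ss]
for o in (A+B,A,B):
    x,e=fit(o,[.55,-.06,0,0]); print("rack",x,np.abs(e).mean()); 
x,e=fit(A+B,[.55,-.06,0,0]); print(e.round(1).tolist())
for n,q,q2 in [("near",[((402,356),(-26,36)),((419,354),(-40,36)),((441,464),(-40,-36)),((421,467),(-26,-36)),((302,405),(40,18)),((312,462),(40,-18)),((404,388),(-26,18))],[((397,264),(-40,-36)),((460,310),(-40,36)),((480,238),(40,-18)),((505,263),(40,18))]),
            ("far",[((143,112),(-26,36)),((165,110),(-40,36)),((186,223),(-40,-36)),((163,226),(-26,-36)),((43,158),(40,18)),((53,211),(40,-18)),((147,143),(-26,18))],[((677,308),(-40,-36)),((744,352),(-40,36)),((758,278),(40,-18)),((785,293),(40,18))])]:
    o=[(t,T(*p),np.array([l[0],-l[1],22])/1e3) for p,l in q]; o2=[(s,S(*p),np.array([l[0],-l[1],22])/1e3) for p,l in q2]
    for w in (o+o2,o):
        x,e=fit(w,[.55,.15,.02,1.6]); print(n,x,e.round(1).tolist())
E
python3 m2.py
```

```text
rack [ 0.5438 -0.093  -0.0032 -0.1008] 0.42742543559666873
rack [ 0.5431 -0.0933  0.0012 -0.0958] 0.3137191335260904
rack [ 0.5524 -0.0944  0.0067 -0.1042] 0.39540859599916206
[[-0.1, -0.3], [-0.3, -0.2], [-1.0, 0.2], [-0.4, 0.0], [-0.1, 0.5], [-0.4, -0.1], [-0.5, -0.7], [-0.2, -0.3], [-0.1, 0.6], [-0.2, -0.4], [-0.4, -0.6], [0.1, 0.1], [-0.0, 0.8], [-0.2, -0.6], [0.4, -0.8], [-0.3, 0.9], [-0.3, 1.0], [0.2, -0.1], [-0.5, -0.2], [-0.4, -0.4], [-1.5, -0.4], [-0.8, 0.1], [-1.2, -0.4], [-0.9, -0.1]]
near [0.4681 0.1106 0.0209 1.7484] [[-0.7, 0.0], [0.3, -0.4], [0.1, 0.3], [-0.3, 0.6], [-0.4, -0.1], [-0.4, -0.1], [-0.0, -0.7], [-1.3, 1.2], [-1.9, 1.7], [-0.4, -0.7], [0.6, -1.0]]
near [ 0.4685  0.1118 -0.0056  1.7544] [[-0.6, 0.3], [0.3, -0.1], [0.1, 0.1], [-0.2, 0.4], [0.1, 0.1], [0.2, -0.2], [0.0, -0.6]]
far [0.6241 0.2727 0.0261 1.7308] [[-0.1, 0.2], [-0.1, -0.2], [-0.9, -0.6], [-0.7, -0.4], [0.1, 0.0], [-0.3, 0.5], [-0.0, -0.5], [-2.0, -0.1], [-2.2, 1.4], [-1.0, -1.3], [0.2, 0.7]]
far [0.6212 0.2687 0.0416 1.7304] [[0.2, 0.2], [0.3, -0.2], [-0.5, -0.3], [-0.3, -0.1], [0.2, 0.1], [-0.2, 0.8], [0.3, -0.4]]
```

{"api": "apply_moves", "payload": {"commands": [[0,0,0.22,-0.2,1,0,1],[0,0,0.22,-0.2,1,0,1],[0,0,0.22,-0.2,1,0,1],[0,0,0.22,-0.2,1,0,1],[0,0,0.22,-0.2,1,0,1],[0,0,0.22,-0.2,1,0,1],[0,0,0.22,-0.2,1,0,1],[0,0,0.22,-0.2,1,0,1],[0,0,0.22,-0.2,1,0,1],[0,0,0.22,-0.2,1,0,1],[0,0,0.22,-0.2,1,0,1],[0,0,0.22,-0.2,1,0,1]]}}

```text
clock: 10.62
tcp_pos: [0.5212, -0.0059, 0.3542]
eef_rot: [-3.14, -0.0, 1.755]
contact_force: [0.1, 0.1, 0.5]
grip_width: 0.0852
grasp_force: 0.0
```

{"api": "apply_moves", "payload": {"commands": [[-0.403,-0.073,0,-0.27,0.97,0,1],[-0.403,-0.073,0,-0.27,0.97,0,1],[-0.403,-0.073,0,-0.27,0.97,0,1],[-0.403,-0.073,0,-0.27,0.97,-0.2,1],[-0.403,-0.073,0,-0.27,0.97,-0.4,1],[-0.403,-0.073,0,-0.27,0.97,-0.5,1],[-0.403,-0.073,0,-0.27,0.97,-0.6,1],[-0.403,-0.073,0,-0.27,0.97,-0.7,1],[-0.403,-0.073,0,-0.27,0.97,-0.7,1],[-0.403,-0.073,0,-0.27,0.97,-0.7,1],[-0.403,-0.073,0,-0.27,0.97,-0.8,1],[0,0,0,0,0,0,1]]}}

```text
clock: 12.12
tcp_pos: [0.4308, 0.316, 0.2136]
eef_rot: [-3.132, 0.788, 1.765]
contact_force: [0.0, -0.1, -0.1]
grip_width: 0.0854
grasp_force: 0.0
```

```bash
cat >> h.py <<'E'
def need(st,tcp,Rt):  # remaining world shift (units of 3cm) and turn (units of 10deg)
    Rc=R.from_euler('xyz',st["eef_rot"]); 
    print("shift",((np.array(tcp)-st["tcp_pos"])/.03).round(2),"turn",(np.degrees((R.from_matrix(Rt)*Rc.inv()).as_rotvec())/10).round(3),"d",Rc.as_matrix()[:,2].round(3))
def tool(h,alpha,yv):  # heading angle h, alpha = tilt from vertical (rad); yv sign picks the y axis
    d=np.array([np.sin(alpha)*np.cos(h),np.sin(alpha)*np.sin(h),-np.cos(alpha)])
    y=yv*np.array([-np.sin(h),np.cos(h),0]); return np.c_[np.cross(y,d),y,d]
E
python3 - <<'E'
from bench import r
from h import *
st=r.get_state(); print(st["tcp_pos"],st["joints"])
h=1.75+np.pi
M=tool(h,np.pi/4,1); print(M[:,1])
need(st,np.array([.4662,.1208,.026])-.155*M[:,2],M)
E
```

```text
[0.43076071 0.31595134 0.21363189] [-1.13818048  0.8165949   0.3755667   1.86393059  0.40182496  1.03701854
 -0.9168979 ]
[0.98398595 0.17824606 0.        ]
shift [ 0.53 -2.91 -2.6 ] turn [ 0.024 -0.037 -0.046] d [ 0.127 -0.698 -0.705]
```

{"api": "apply_moves", "payload": {"commands": [[0.024,-0.037,-0.046,0.13,-0.73,-0.65,1],[0,0,0,0.13,-0.73,-0.65,1],[0,0,0,0.13,-0.73,-0.65,1],[0,0,0,0.14,-0.72,-0.65,1],[0,0,0,0,0,0,1]]}}

```text
clock: 12.75
tcp_pos: [0.4485, 0.2232, 0.1387]
eef_rot: [3.138, 0.786, 1.739]
contact_force: [0.1, -0.0, 0.1]
grip_width: 0.0853
grasp_force: 0.0
```

Run:
```python
from bench import r
import cv2,numpy as np
from h import *
t=r.capture("top")["image"][180:300,170:290];s=r.capture("scene")["image"][110:230,210:330]
f=lambda a:cv2.resize(a,None,fx=3.3,fy=3.3,interpolation=cv2.INTER_CUBIC)
cv2.imwrite("pics/g1.png",np.hstack([f(t),f(s)])[...,::-1])
M=tool(1.75+np.pi,np.pi/4,1); need(r.get_state(),np.array([.4662,.1208,.026])-.155*M[:,2],M)
```

```text
shift [-0.07  0.1  -0.13] turn [-0.017  0.022  0.037] d [ 0.124 -0.695 -0.709]
```

View pics/g1.png

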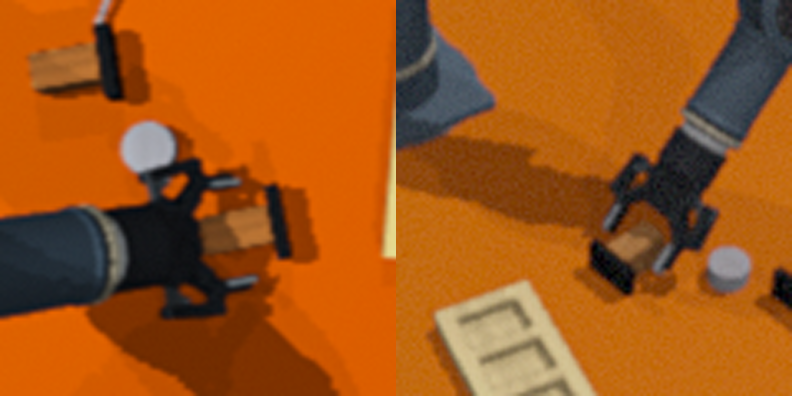

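The fingers straddle the block in both views, at about (225,230) top and (640,240) scene. Now I'll close.

{"api": "apply_moves", "payload": {"commands": [[0,0,0,-0.07,0.08,-0.13,1],[0,0,0,0,0,0,-1],[0,0,0,0,0,0,-1],[0,0,0,0,0,0,-1],[0,0,0,0,0,0,-1],[0,0,0,0,0,0,-1],[0,0,0,0,0,0,-1],[0,0,0,0,0,0,-1]], "squeeze": 80}}

```text
clock: 13.85
tcp_pos: [0.4468, 0.2286, 0.1357]
eef_rot: [3.134, 0.783, 1.74]
contact_force: [-0.4, 2.9, 5.1]
grip_width: 0.0351
grasp_force: 79.6
```

Run:
```python
from bench import r
from h import *
for i in range(3):
    st=r.get_state(); print(st["tcp_pos"],st["eef_rot"],st["contact_force"],st["grip_width"])
    r.capture("top")
```

```text
[0.44675643 0.22855554 0.13568368] [3.13417779 0.78310078 1.73950432] [-0.43487732  2.86276639  5.11024628] 0.035131565824122524
[0.44674587 0.22858716 0.13567693] [3.13415791 0.78306008 1.73953069] [-0.97343262  2.19276297  5.40710993] 0.035376239430294505
[0.44673788 0.22856912 0.13566436] [3.13422447 0.7831152  1.73954057] [-0.09294353  2.97689793  5.99797983] 0.03555411965364162
```

```bash
cat >> h.py <<'E'
RK=np.array([.5435,-.0932]); RY=-.099
def grasped(st,F):  # foot pose in the tool frame, lying flat, centred across the pads
    M=R.from_euler('xyz',st["eef_rot"]).as_matrix(); y=M[:,1]; x=y*[1,1,0]; x/=np.linalg.norm(x)
    z=np.array([-x[1],x[0],0]); z*=np.sign(z[1]) or 1
    d=np.array(F)-st["tcp_pos"]; d-=y*(d@y)
    return M.T@np.c_[x,np.cross(z,x),z], M.T@d
def place(rel,k,dz,dx=0,dy=0):
    Rf,p=rel; h=RY; rx=np.array([np.cos(h),np.sin(h),0]); ry=np.array([-rx[1],rx[0],0])
    # wanted: foot z up, foot x along -rack y (y_tool there)
    x=-ry; W=np.c_[x,np.cross([0,0,1.],x),[0,0,1.]]
    M=W@Rf.T; C=np.array([*RK,0])+rx*((k-1)*.068+dx)+ry*dy+[0,0,.048+dz]
    return C-M@p, M
E
python3 - <<'E'
from bench import r
from h import *
import pickle
st=r.get_state(); rel=grasped(st,[.468,.111,.022]); pickle.dump(rel,open("rel1.pkl","wb"))
print(rel)
for k in (2,1,0):
  t,M=place(rel,k,.06); print(k,t,M.round(2).tolist()); need(st,t,M)
E
```

```text
(array([[ 3.69941700e-03,  7.05451398e-01,  7.08748644e-01],
       [ 9.99986250e-01, -5.24397024e-03, -5.17640926e-18],
       [ 3.71665680e-03,  7.08738899e-01, -7.05461097e-01]]), array([-4.49945757e-03,  1.91881302e-18,  1.64853396e-01]))
2 [ 0.49811864 -0.08809352  0.22748664] [[0.7, -0.1, 0.7], [-0.07, -0.99, -0.07], [0.71, -0.0, -0.71]]
shift [  1.71 -10.56   3.06] turn [ 7.42  -6.883 -8.064] d [ 0.126 -0.694 -0.709]
1 [ 0.4304516  -0.08137251  0.22748664] [[0.7, -0.1, 0.7], [-0.07, -0.99, -0.07], [0.71, -0.0, -0.71]]
shift [ -0.54 -10.33   3.06] turn [ 7.42  -6.883 -8.064] d [ 0.126 -0.694 -0.709]
0 [ 0.36278456 -0.0746515   0.22748664] [[0.7, -0.1, 0.7], [-0.07, -0.99, -0.07], [0.71, -0.0, -0.71]]
shift [ -2.8  -10.11   3.06] turn [ 7.42  -6.883 -8.064] d [ 0.126 -0.694 -0.709]
```

{"api": "apply_moves", "payload": {"commands": [[0,0,0,0,0,0.5,-1],[0,0,0,0,0,1,-1],[0,0,0,0,0,1,-1],[0.984,0.178,0,0.2,-0.3,0.6,-1],[0.984,0.178,0,0.2,-0.3,0.5,-1],[0.984,0.178,0,0.2,-0.3,0.5,-1],[0.984,0.178,0,0.2,-0.3,0.5,-1],[0.984,0.178,0,0.2,-0.3,0.4,-1],[0.984,0.178,0,0.2,-0.3,0.4,-1],[0.984,0.178,0,0.2,-0.3,0.4,-1],[0.984,0.178,0,0.2,-0.3,0.4,-1],[0.984,0.178,0,0.2,-0.3,0.4,-1]]}}

```text
clock: 15.5
tcp_pos: [0.5004, 0.146, 0.3344]
eef_rot: [-3.136, -0.791, 1.741]
contact_force: [-1.0, -0.0, -3.7]
grip_width: 0.0353
grasp_force: 79.8
```

{"api": "apply_moves", "payload": {"commands": [[0,0,-0.96,0,-0.7,0,-1],[0,0,-0.96,0,-0.7,0,-1],[0,0,-0.96,0,-0.7,0,-1],[0,0,-0.96,0,-0.7,0,-1],[0,0,-0.96,0,-0.7,0,-1],[0,0,-0.96,0,-0.7,0,-1],[0,0,-0.96,0,-0.7,0,-1],[0,0,-0.96,0,-0.7,0,-1],[0,0,-0.96,0,-0.7,0,-1],[0,0,-0.96,0,-0.7,0,-1],[0,0,-0.96,0,-0.7,0,-1],[0,0,0,0,0,0,-1]]}}

```text
clock: 17.0
tcp_pos: [0.5357, -0.1097, 0.4053]
eef_rot: [-3.077, -0.689, -0.061]
contact_force: [0.7, 1.4, -1.9]
grip_width: 0.0349
grasp_force: 84.0
```

```bash
cat > n.py <<'E'
from bench import r
from h import *
import pickle,sys
rel=pickle.load(open(sys.argv[1],"rb")); st=r.get_state(); print(st["tcp_pos"],st["joints"].round(2),st["contact_force"].round(1),round(st["grip_width"],4),st["clock"])
need(st,*place(rel,int(sys.argv[2]),float(sys.argv[3])))
E
python3 n.py rel1.pkl 2 .06
```

```text
[ 0.5357106  -0.10971519  0.40534533] [ 0.1   0.27  0.08  2.11 -1.09  0.17 -0.42] [ 0.7  1.4 -1.9] 0.0349 17.0
shift [-1.25  0.72 -5.93] turn [-0.318 -0.542 -0.495] d [ 0.637  0.025 -0.77 ]
```

{"api": "apply_moves", "payload": {"commands": [[0,0,0.9,0,0.7,0,-1],[0,0,0.9,0,0.7,0,-1],[0,0,0.9,0,0.7,0,-1],[0,0,0.9,0,0.7,-0.2,-1],[0,0,0.9,0,0.7,-0.2,-1],[0,0,0.9,0,0.7,-0.2,-1],[0,0,0.9,0,0.7,-0.2,-1],[0,0,0.9,0,0.7,-0.2,-1],[0,0,0.9,0,0.7,-0.2,-1],[0,0,0.9,0,0.7,-0.2,-1],[0,0,0.9,0,0.7,-0.2,-1],[0,0,0,0,0,0,-1]]}}

```text
clock: 18.5
tcp_pos: [0.5355, 0.1224, 0.3566]
eef_rot: [-3.075, -0.691, 1.671]
contact_force: [-0.2, -0.4, -1.3]
grip_width: 0.0352
grasp_force: 83.9
```

```bash
sed -i 's/def place(rel,k,dz,dx=0,dy=0):/def place(rel,k,dz,dx=0,dy=0,f=-1):/; s/x=-ry; W/x=-f*ry; W/' h.py; python3 n.py rel1.pkl 0 .06
python3 - <<'E'
from h import *; import pickle
t,M=place(pickle.load(open("rel1.pkl","rb")),0,.06);print(t,M[:,2])
E
```

```text
[0.53554499 0.12238477 0.35656075] [ 0.21  0.53 -0.45  1.85 -0.61  0.91  0.34] [-0.2 -0.4 -1.3] 0.0352 18.5
shift [ 1.78 -7.36 -4.3 ] turn [0.634 0.204 7.564] d [-0.13   0.626 -0.769]
[ 0.58888136 -0.09830648  0.22748664] [-0.70490121  0.07374905 -0.7054611 ]
```

{"api": "apply_moves", "payload": {"commands": [[0.07,0.023,0.84,0.2,-0.7,0,-1],[0.07,0.023,0.84,0.2,-0.7,0,-1],[0.07,0.023,0.84,0.2,-0.7,0,-1],[0.07,0.023,0.84,0.2,-0.7,0,-1],[0.07,0.023,0.84,0.2,-0.7,0,-1],[0.07,0.023,0.84,0.2,-0.7,0,-1],[0.07,0.023,0.84,0.2,-0.7,-0.3,-1],[0.07,0.023,0.84,0.2,-0.7,-0.5,-1],[0.07,0.023,0.84,0.2,-0.7,-0.5,-1],[0,0,0,0,-0.5,-0.5,-1],[0,0,0,0,-0.5,-0.5,-1],[0,0,0,0,0,0,-1]]}}

```text
clock: 20.0
tcp_pos: [0.5895, -0.1, 0.2863]
eef_rot: [-3.138, -0.786, 3.023]
contact_force: [-0.5, 0.1, -2.3]
grip_width: 0.0351
grasp_force: 84.1
```

```bash
python3 n.py rel1.pkl 0 .06
```

```text
[ 0.58948142 -0.09996016  0.28626456] [ 0.38  0.86 -0.55  1.43  0.21  1.72  1.23] [-0.5  0.1 -2.3] 0.0351 20.0
shift [-0.02  0.06 -1.96] turn [0.017 0.01  0.065] d [-0.703  0.08  -0.707]
```

{"api": "apply_moves", "payload": {"commands": [[0.017,0.01,0.065,-0.02,0.06,-0.6,-1],[0,0,0,0,0,-0.7,-1],[0,0,0,0,0,-0.66,-1],[0,0,0,0,0,-0.7,-1],[0,0,0,0,0,0,-1]]}}

```text
clock: 20.62
tcp_pos: [0.5891, -0.0961, 0.2054]
eef_rot: [3.14, -0.789, 3.043]
contact_force: [-0.1, 0.1, -2.1]
grip_width: 0.035
grasp_force: 84.0
```

```bash
python3 n.py rel1.pkl 0 .04
python3 - <<'E'
from bench import r
import cv2,numpy as np,pickle
from h import *
T=r.capture("top");S=r.capture("scene")
st=r.get_state(); Rf,p=pickle.load(open("rel1.pkl","rb")); M=R.from_euler('xyz',st["eef_rot"]).as_matrix()
B=np.array([[a,b,c] for c in(-40,-26) for a,b in((36,22),(36,-22),(-36,-22),(-36,22))]+[[a,b,40] for a,b in((18,22),(18,-22),(-18,-22),(-18,22))])/1e3
W=B@(M@Rf).T+st["tcp_pos"]+M@p
rk=R.from_euler('z',RY).apply(np.array([[k*.068+a,b,.026] for k in(-1,0,1) for a,b in((.025,.039),(.025,-.039),(-.025,-.039),(-.025,.039))]))+[*RK,0]
out=[]
for c,(y,x) in((T,(180,250)),(S,(130,190))):
    g=cv2.resize(c["image"][y:y+120,x:x+100],None,fx=4,fy=4,interpolation=cv2.INTER_CUBIC)[...,::-1].copy()
    for P,col in((W,(255,0,255)),(rk,(255,255,0))):
        q=(((proj(c,P)-[x,y]+.5)*4-.5)).round().astype(int)
        for i in range(0,len(q),4): cv2.polylines(g,[q[i:i+4].reshape(-1,1,2)],True,col,1)
    out.append(g)
cv2.imwrite("pics/p1.png",np.hstack(out))
E
```

```text
[ 0.58909866 -0.09610392  0.20542662] [ 0.37  0.96 -0.53  1.48  0.26  1.6   1.23] [-0.1  0.1 -2.1] 0.035 20.625
shift [-0.01 -0.07  0.07] turn [-0.006 -0.009 -0.029] d [-0.706  0.071 -0.704]
```

View pics/p1.png

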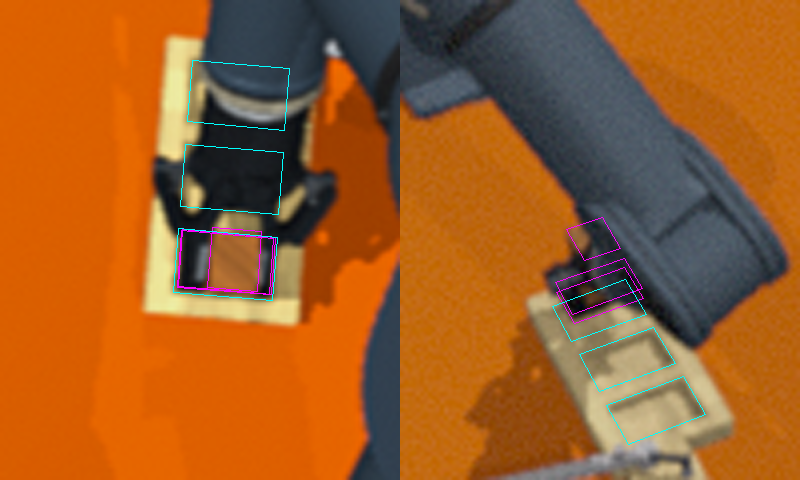

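{"api": "apply_moves", "payload": {"commands": [[-0.006,-0.009,-0.029,0,-0.07,-0.2,-1],[0,0,0,0,0,-0.2,-1],[0,0,0,0,0,-0.2,-1],[0,0,0,0,0,-0.2,-1],[0,0,0,0,0,0,-1]]}}

```text
clock: 21.35
tcp_pos: [0.5894, -0.0982, 0.183]
eef_rot: [-3.142, -0.785, 3.037]
contact_force: [0.4, -0.7, -2.7]
grip_width: 0.035
grasp_force: 84.0
```

```bash
python3 n.py rel1.pkl 0 .0
```

```text
[ 0.58941724 -0.09821193  0.1829534 ] [ 0.37  0.99 -0.53  1.48  0.27  1.56  1.22] [ 0.4 -0.7 -2.7] 0.035 21.35
shift [-0.02 -0.   -0.52] turn [0.002 0.013 0.001] d [-0.703  0.074 -0.707]
```

{"api": "apply_moves", "payload": {"commands": [[0,0.01,0,-0.02,0,-0.1,-1],[0,0,0,0,0,-0.1,-1],[0,0,0,0,0,-0.1,-1],[0,0,0,0,0,-0.1,-1],[0,0,0,0,0,0,-1]]}}

```text
clock: 21.98
tcp_pos: [0.5889, -0.0982, 0.1712]
eef_rot: [-3.141, -0.787, 3.037]
contact_force: [-0.2, -0.4, -1.7]
grip_width: 0.0354
grasp_force: 84.0
```

{"api": "apply_moves", "payload": {"commands": [[0,0,0,0,0,-0.06,-1],[0,0,0,0,0,-0.05,-1],[0,0,0,0,0,-0.04,-1],[0,0,0,0,0,0,-1]]}}

```text
clock: 22.48
tcp_pos: [0.5891, -0.0981, 0.1686]
eef_rot: [-3.141, -0.787, 3.037]
contact_force: [1.8, 0.2, 11.8]
grip_width: 0.0349
grasp_force: 85.2
```

{"api": "apply_moves", "payload": {"commands": [[0,0,0,0,0,0,0.5],[0,0,0,0,0,0,0.5],[0,0,0,0,0,0,0.5],[0,0,0,0,0,0,0.5],[0,0,0,0.3,-0.03,0.3,0.5],[0,0,0,0.7,-0.07,0.7,0.5],[0,0,0,0.7,-0.07,0.7,0.5],[0,0,0,0.7,-0.07,0.7,0.5],[0,0,0,0.7,-0.07,0.7,0.5],[0,0,0,0,0,1,0.5],[0,0,0,0,0,1,0.5]]}}

```text
clock: 23.85
tcp_pos: [0.6824, -0.1074, 0.3213]
eef_rot: [3.141, -0.786, 3.038]
contact_force: [-0.8, 0.3, -0.0]
grip_width: 0.0641
grasp_force: 0.0
```

Run:
```python
from bench import r
import cv2,numpy as np
T=r.capture("top");S=r.capture("scene")
t=T["image"][165:285,170:320];s=S["image"][130:250,210:360]
f=lambda a:cv2.resize(a,None,fx=5,fy=5,interpolation=cv2.INTER_CUBIC)[...,::-1]
g=np.vstack([f(t),f(s)]); g=cv2.resize(np.ascontiguousarray(g),(375,600)); 
cv2.imwrite("pics/q1.png",np.hstack([cv2.resize(np.ascontiguousarray(f(t)),(400,320)),cv2.resize(np.ascontiguousarray(f(s)),(400,320))]))
cv2.imwrite("pics/q1t.png",f(t)); cv2.imwrite("pics/q1s.png",f(s))
```

```text
(no output)
```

View pics/q1.png

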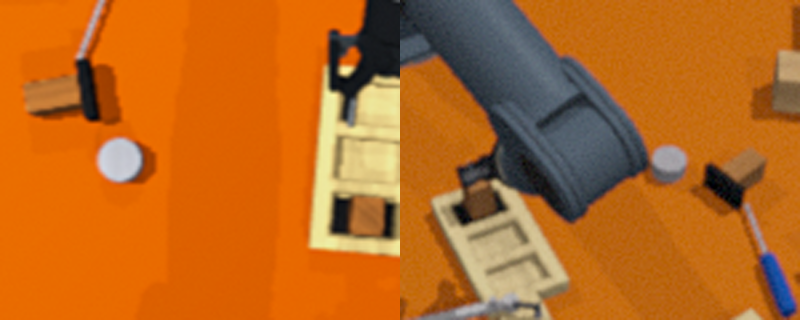

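```bash
cat > a.py <<'E'
from bench import r
from h import *
import sys
F=np.array([.6247,.2733,.022]); y=1.725; z=np.array([np.cos(y),np.sin(y),0])
M=tool(y+np.pi,np.pi/4,1); G=F+.010*z+[0,0,.004]-.155*M[:,2]
st=r.get_state(); print(st["tcp_pos"],st["joints"].round(2)); b=float(sys.argv[1]); print(G-b*M[:,2]); need(st,G-b*M[:,2],M)
E
python3 a.py .12
```

```text
[ 0.68276847 -0.1071421   0.32434232] [ 0.3   0.95 -0.5   1.07  0.22  1.97  1.29]
[0.59329719 0.47532834 0.22045436]
shift [-2.98 19.42 -3.46] turn [-6.566 -6.897 -5.836] d [-0.7    0.074 -0.71 ]
```

Run:
```python
from bench import r
from h import *
c=r.capture("top")
for p in [(118,207),(146,235),(130,248),(98,228)]: print(onz(c,p,.07).round(3))
import cv2
print(np.abs(c["image"].astype(int)-cv2.imread("pics/top0.png")[...,::-1])[185:220,165:220].mean())
```

```text
[0.6   0.496 0.07 ]
[0.513 0.407 0.07 ]
[0.474 0.455 0.07 ]
[0.536 0.555 0.07 ]
18.724329004329004
```

{"api": "apply_moves", "payload": {"commands": [[-0.547,-0.575,-0.486,-0.3,0.9,0.3,0.5],[-0.547,-0.575,-0.486,-0.3,0.9,0.3,0.5],[-0.547,-0.575,-0.486,-0.3,0.9,0,0.5],[-0.547,-0.575,-0.486,-0.3,0.9,0,0.5],[-0.547,-0.575,-0.486,-0.3,0.9,0,0.5],[-0.547,-0.575,-0.486,-0.3,0.9,0,0.5],[-0.547,-0.575,-0.486,-0.3,0.9,0,0.5],[-0.547,-0.575,-0.486,-0.3,0.9,0,0.5],[-0.547,-0.575,-0.486,-0.3,0.9,0,0.5],[-0.547,-0.575,-0.486,-0.3,0.9,0,0.5],[-0.547,-0.575,-0.486,0,0.9,0,0.5],[-0.547,-0.575,-0.486,0,0.9,0,0.5]]}}

```text
clock: 25.5
tcp_pos: [0.5917, 0.2177, 0.3378]
eef_rot: [3.138, 0.784, 1.72]
contact_force: [1.1, 0.6, -0.8]
grip_width: 0.0645
grasp_force: 0.0
```

```bash
python3 a.py .12
```

```text
[0.59168635 0.21766285 0.3378232 ] [-0.66  0.68  0.08  1.6   0.67  1.32 -0.77]
[0.59329719 0.47532834 0.22045436]
shift [ 0.05  8.59 -3.91] turn [-0.009  0.015  0.011] d [ 0.109 -0.698 -0.708]
```

{"api": "apply_moves", "payload": {"commands": [[0,0,0,0,0.95,0,0.5],[0,0,0,0,0.95,0,0.5],[0,0,0,0,0.95,0,0.5],[0,0,0,0,0.95,-0.3,0.5],[0,0,0,0,0.95,-0.6,0.5],[0,0,0,0,0.95,-0.7,0.5],[0,0,0,0,0.95,-0.7,0.5],[0,0,0,0,0.95,-0.8,0.5],[0,0,0,0.05,0.99,-0.8,0.5],[0,0,0,0,0,0,0.5]]}}

```text
clock: 26.75
tcp_pos: [0.5916, 0.4764, 0.2168]
eef_rot: [-3.134, 0.781, 1.733]
contact_force: [-0.5, -0.7, -1.1]
grip_width: 0.0636
grasp_force: 0.0
```

```bash
python3 a.py 0
python3 - <<'E'
from bench import r
import cv2,numpy as np
T=r.capture("top");S=r.capture("scene")
t=T["image"][165:265,160:260];s=S["image"][130:230,300:400]
f=lambda a:cv2.resize(a,None,fx=4,fy=4,interpolation=cv2.INTER_CUBIC)[...,::-1]
from h import *
y=1.725;out=[]
for c,(yy,xx) in((T,(165,160)),(S,(130,300))):
    g=np.ascontiguousarray(f(c["image"][yy:yy+100,xx:xx+100]))
    L=np.array([[a,b,22] for a,b in((-40,36),(-26,36),(-26,18),(40,18),(40,-18),(-26,-18),(-26,-36),(-40,-36))])/1e3
    P=R.from_euler('z',y).apply(L)+[.6247,.2733,.022]
    q=((proj(c,P)-[xx,yy]+.5)*4-.5).round().astype(int); cv2.polylines(g,[q.reshape(-1,1,2)],True,(255,255,0),1); out.append(g)
cv2.imwrite("pics/g2.png",np.hstack(out))
E
```

```text
[0.59161505 0.47640838 0.21681684] [-0.88  1.04  0.02  1.12  0.54  1.56 -0.87]
[0.60633001 0.39148238 0.13560155]
shift [ 0.49 -2.83 -2.71] turn [-0.019 -0.033 -0.018] d [ 0.107 -0.696 -0.71 ]
```

View pics/g2.png

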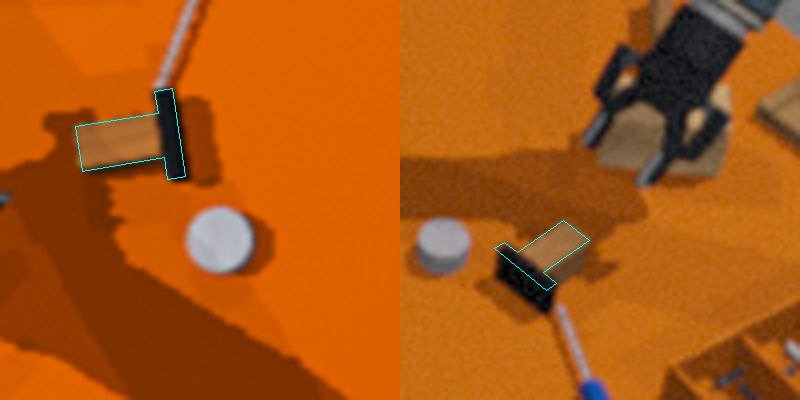

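The outline matches the foot in both views, so it hasn't moved. I'll approach and close.

{"api": "apply_moves", "payload": {"commands": [[-0.019,-0.033,-0.018,0.12,-0.71,-0.68,0.5],[0,0,0,0.12,-0.71,-0.68,0.5],[0,0,0,0.12,-0.71,-0.68,0.5],[0,0,0,0.13,-0.7,-0.67,0.5],[0,0,0,0,0,0,0.5]]}}

```text
clock: 27.48
tcp_pos: [0.6091, 0.386, 0.14]
eef_rot: [3.135, 0.787, 1.714]
contact_force: [0.3, 0.5, 0.2]
grip_width: 0.0644
grasp_force: 0.0
```

```bash
python3 a.py 0
```

```text
[0.60913902 0.38600562 0.14000115] [-0.8   1.06  0.04  1.32  0.6   1.33 -0.94]
[0.60633001 0.39148238 0.13560155]
shift [-0.09  0.18 -0.15] turn [0.008 0.027 0.039] d [ 0.107 -0.7   -0.706]
```

{"api": "apply_moves", "payload": {"commands": [[0,0.02,0.03,-0.09,0.17,-0.15,0.5],[0,0,0,0,0,0,-1],[0,0,0,0,0,0,-1],[0,0,0,0,0,0,-1],[0,0,0,0,0,0,-1],[0,0,0,0,0,0,-1],[0,0,0,0,0,0,-1]], "squeeze": 80}}

```text
clock: 28.35
tcp_pos: [0.6054, 0.3953, 0.1361]
eef_rot: [3.138, 0.783, 1.725]
contact_force: [-0.5, 4.5, 6.2]
grip_width: 0.0353
grasp_force: 80.2
```

```bash
python3 - <<'E'
from bench import r
from h import *
import pickle
st=r.get_state(); rel=grasped(st,[.6247,.2733,.022]); pickle.dump(rel,open("rel2.pkl","wb")); print(rel[1],st["grip_width"],st["contact_force"])
E
python3 n.py rel2.pkl 1 .1
```

```text
[-7.13825600e-03  2.45497449e-19  1.67994764e-01] 0.03532547595878034 [-0.48877969  4.51151118  6.15774914]
[0.60544869 0.39532582 0.13607212] [-0.81  1.07  0.04  1.31  0.59  1.33 -0.94] [-0.5  4.5  6.2] 0.0353 28.35
shift [  1.72 -16.67   4.52] turn [6.554 6.947 5.835] d [ 0.112 -0.696 -0.709]
```

{"api": "apply_moves", "payload": {"commands": [[0,0,0,0,0,0.5,-1],[0,0,0,0,0,1,-1],[0,0,0,0,0,1,-1],[0,0,0,0,0,1,-1],[0,0,0,0,0,1,-1],[0.546,0.579,0.486,0,-0.9,0.4,-1],[0.546,0.579,0.486,0,-0.9,0.4,-1],[0.546,0.579,0.486,0,-0.9,0.4,-1],[0.546,0.579,0.486,0,-0.9,0.4,-1],[0.546,0.579,0.486,0,-0.9,0.2,-1],[0.546,0.579,0.486,0,-0.9,0,-1],[0.546,0.579,0.486,0,-0.9,0,-1]]}}

```text
clock: 29.85
tcp_pos: [0.6054, 0.2038, 0.327]
eef_rot: [-2.87, -0.141, 2.472]
contact_force: [0.7, 0.2, -0.9]
grip_width: 0.0351
grasp_force: 79.8
```

{"api": "apply_moves", "payload": {"commands": [[0.546,0.579,0.486,0,-0.9,0,-1],[0.546,0.579,0.486,0,-0.9,0,-1],[0.546,0.579,0.486,0,-0.9,0,-1],[0.546,0.579,0.486,0,-0.9,0,-1],[0.546,0.579,0.486,0,-0.9,0,-1],[0,0,0,0.2,-0.9,0,-1],[0,0,0,0.2,-0.9,-0.2,-1],[0,0,0,0.2,-0.9,-0.3,-1],[0,0,0,0.2,-0.9,-0.3,-1],[0,0,0,0.2,-0.9,-0.3,-1],[0,0,0,0.2,-0.5,-0.3,-1],[0,0,0,0,0,0,-1]]}}

```text
clock: 31.35
tcp_pos: [0.6416, -0.0808, 0.281]
eef_rot: [-3.139, -0.788, 3.037]
contact_force: [0.1, -0.1, -0.8]
grip_width: 0.0351
grasp_force: 79.9
```

```bash
python3 n.py rel2.pkl 1 .08
```

```text
[ 0.64163742 -0.08084994  0.28095297] [ 0.34  0.94 -0.59  1.27  0.24  1.82  1.2 ] [ 0.1 -0.1 -0.8] 0.0351 31.35
shift [ 0.51 -0.8  -0.98] turn [ 0.01  -0.002  0.004] d [-0.705  0.071 -0.705]
```

{"api": "apply_moves", "payload": {"commands": [[0,0,0,0.25,-0.4,-0.3,-1],[0,0,0,0.26,-0.4,-0.4,-1],[0,0,0,0,0,-0.5,-1],[0,0,0,0,0,-0.5,-1],[0,0,0,0,0,-0.5,-1],[0,0,0,0,0,0,-1]]}}

```text
clock: 32.1
tcp_pos: [0.6578, -0.1033, 0.2237]
eef_rot: [-3.139, -0.785, 3.039]
contact_force: [14.1, -5.8, 56.2]
grip_width: 0.0353
grasp_force: 85.7
```

```bash
python3 n.py rel2.pkl 1 .03
python3 - <<'E'
from bench import r
import cv2,numpy as np,pickle
from h import *
T=r.capture("top");S=r.capture("scene")
st=r.get_state(); Rf,p=pickle.load(open("rel2.pkl","rb")); M=R.from_euler('xyz',st["eef_rot"]).as_matrix()
B=np.array([[a,b,c] for c in(-40,-26) for a,b in((36,22),(36,-22),(-36,-22),(-36,22))]+[[a,b,40] for a,b in((18,22),(18,-22),(-18,-22),(-18,22))])/1e3
W=B@(M@Rf).T+st["tcp_pos"]+M@p
rk=R.from_euler('z',RY).apply(np.array([[k*.068+a,b,.026] for k in(-1,0,1) for a,b in((.025,.039),(.025,-.039),(-.025,-.039),(-.025,.039))]))+[*RK,0]
out=[]
for c,(y,x) in((T,(180,250)),(S,(130,190))):
    g=cv2.resize(c["image"][y:y+120,x:x+100],None,fx=4,fy=4,interpolation=cv2.INTER_CUBIC)[...,::-1].copy()
    for P,col in((W,(255,0,255)),(rk,(255,255,0))):
        q=(((proj(c,P)-[x,y]+.5)*4-.5)).round().astype(int)
        for i in range(0,len(q),4): cv2.polylines(g,[q[i:i+4].reshape(-1,1,2)],True,col,1)
    out.append(g)
cv2.imwrite("pics/p2.png",np.hstack(out))
E
```

```text
[ 0.65777803 -0.1032805   0.22372212] [ 0.35  1.03 -0.58  1.24  0.29  1.78  1.23] [14.1 -5.8 56.2] 0.0353 32.1
shift [-0.03 -0.05 -0.74] turn [ 0.012  0.016 -0.008] d [-0.703  0.07  -0.707]
```

View pics/p2.png

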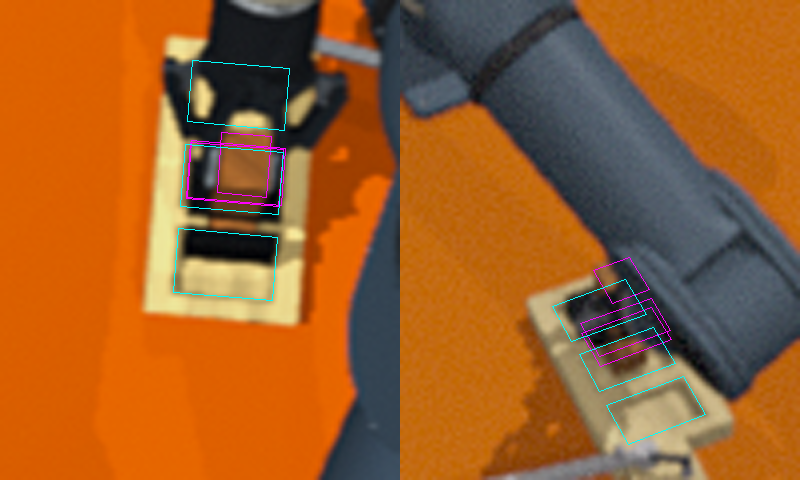

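The 56 N contact has a cause: the first foot is tipped over. Its plate stands in pocket 0 at (232,245) and its block lies over pocket 1 under the held foot. I'll back off upwards.

{"api": "apply_moves", "payload": {"commands": [[0,0,0,0,0,0.5,-1],[0,0,0,0,0,0.5,-1],[0,0,0,0,0,0.8,-1],[0,0,0,0,0,0,-1]]}}

```text
clock: 32.7
tcp_pos: [0.6572, -0.1033, 0.2723]
eef_rot: [-3.14, -0.784, 3.04]
contact_force: [1.0, -0.1, -1.7]
grip_width: 0.0352
grasp_force: 79.6
```

```bash
python3 n.py rel2.pkl 2 .06
cat > st.py <<'E'
# print coarse colour classes of a top view region (b=black plate, w=wood block, .=rack, o=orange table)
from bench import r
import cv2,sys
n,x0,x1,y0,y1,f=sys.argv[1],*map(int,sys.argv[2:7])
im=r.capture(n)["image"]; cv2.imwrite(f"pics/{sys.argv[7]}.png",im[...,::-1])
hsv=cv2.cvtColor(im,cv2.COLOR_RGB2HSV)
for y in range(y0,y1,f):
    print(f"{y:3d} "+"".join('b' if v<75 and s<160 else ('o' if s>225 else ('w' if s>130 and v<190 else ('.' if s>60 else '#'))) for h,s,v in hsv[y,x0:x1:f].tolist()))
E
python3 st.py top 285 335 170 265 1 s1
```

```text
[ 0.65715354 -0.10329674  0.27233258] [ 0.35  0.98 -0.58  1.21  0.27  1.84  1.23] [ 1.  -0.1 -1.7] 0.0352 32.7
shift [ 2.25 -0.27 -1.36] turn [ 0.008  0.022 -0.006] d [-0.703  0.07  -0.708]
170 ooooooooooooooooooo..###bbbb.................bbbbb
171 oooooooooooooooooooow#####bbbbb..........bbbbbbbbb
172 oooooooooooooooooooow#######bbbbbbbbbbbbbbbbbbbbb#
173 oooooooooooooooooooowb#########bbbbbbbbbbbbbbbb##.
174 oooooooooooooooooooowbb##############bbbbb######.w
175 oooooooooooooooooooobwb#########################w.
176 oooooooooooooooooooobbbb######################bbwo
177 oooooooooooooooooooobbbbb####################bbwoo
178 oooooooooooooooooooobbbbbbb#################bbbwoo
179 ooooooooooooooooooowbbbbbbbbb############bbbbbbwoo
180 ooooooooooooooooooowbbbbbbbbbbbbbb####bbbbbbbbbooo
181 ooooooooooooooooooowbbbbbbbbbbbbbbbbbbbbbbbbbbbooo
182 ooooooooooooooooooowbbbbbbbbbbbbbbbbbbbbbbbbbbbooo
183 ooooooooooooooooooowbbbbbbbbbbbbbbbbbbbbbbbbbbwooo
184 ooooooooooooooooooobbbbbbbbbbbbbbbbbbbbbbbbbbbwooo
185 oooooooooooooooooowbbbbbbbbbbbbbbbbbbbbbbbbbbbwooo
186 oooooooooooooooooowbbbbbbb
[... 3614 characters left out ...]
..............................wooooooooo
253 ........................................wooooooooo
254 ........................................wooooooooo
255 ........................................wooooooooo
256 ........................................wooooooooo
257 ........................................wooooooooo
258 o.......................................wooooooooo
259 oooooooooo..............................wooooooooo
260 oooooooooooooooooooooo......ww..........oooooooooo
261 oooooooooooooooooooooooooooooooo.......ooooooooooo
262 oooooooooooooooooooooooooooooooooooooooooooooooooo
263 oooooooooooooooooooooooooooooooooooooooooooooooooo
264 oooooooooooooooooooooooooooooooooooooooooooooooooo
```

```bash
cat > chk.py <<'E'
from bench import r
import pickle,sys
from h import *
T=r.capture("top"); st=r.get_state(); Rf,p=pickle.load(open(sys.argv[1],"rb")); M=R.from_euler('xyz',st["eef_rot"]).as_matrix()
for z,w in((40,18),(-26,36)):
    B=np.array([[a,b,z] for a,b in((w,22),(w,-22),(-w,-22),(-w,22))])/1e3
    W=B@(M@Rf).T+st["tcp_pos"]+M@p; print(z,proj(T,W).round(1).tolist())
E
python3 chk.py rel2.pkl
```

```text
40 [[305.2, 226.9], [306.4, 211.2], [319.3, 212.3], [318.2, 228.0]]
-26 [[297.3, 228.0], [298.5, 213.2], [322.8, 215.3], [321.7, 230.2]]
```

{"api": "apply_moves", "payload": {"commands": [[0,0.01,0,0.75,-0.09,0,-1],[0,0.01,0,0.75,-0.09,0,-1],[0,0,0,0.75,-0.09,-0.3,-1],[0,0,0,0,0,-0.5,-1],[0,0,0,0,0,-0.5,-1],[0,0,0,0,0,0,-1]]}}

```text
clock: 33.55
tcp_pos: [0.7234, -0.1119, 0.2292]
eef_rot: [-3.139, -0.794, 3.039]
contact_force: [0.2, 0.2, -0.9]
grip_width: 0.035
grasp_force: 80.0
```

```bash
python3 n.py rel2.pkl 2 .025
```

```text
[ 0.72340654 -0.11194394  0.22923511] [ 0.27  1.11 -0.49  0.96  0.28  1.94  1.31] [ 0.2  0.2 -0.9] 0.035 33.55
shift [ 0.04  0.01 -1.09] turn [ 0.007 -0.034 -0.007] d [-0.71   0.07  -0.701]
```

{"api": "apply_moves", "payload": {"commands": [[0.007,-0.03,-0.007,0.02,0,-0.3,-1],[0,0,0,0.02,0,-0.3,-1],[0,0,0,0,0,-0.2,-1],[0,0,0,0,0,-0.2,-1],[0,0,0,0,0,0,-1]]}}

```text
clock: 34.17
tcp_pos: [0.7253, -0.1117, 0.2006]
eef_rot: [-3.141, -0.786, 3.04]
contact_force: [-0.8, 0.3, -2.4]
grip_width: 0.0354
grasp_force: 80.0
```

```bash
python3 n.py rel2.pkl 2 .0
```

```text
[ 0.72533744 -0.11168901  0.20062751] [ 0.27  1.14 -0.49  0.97  0.29  1.89  1.31] [-0.8  0.3 -2.4] 0.0354 34.175
shift [-0.02  0.01 -0.97] turn [0.002 0.011 0.   ] d [-0.704  0.072 -0.707]
```

{"api": "apply_moves", "payload": {"commands": [[0,0,0,-0.02,0,-0.2,-1],[0,0,0,0,0,-0.2,-1],[0,0,0,0,0,-0.1,-1],[0,0,0,0,0,-0.1,-1],[0,0,0,0,0,0,-1]]}}

```text
clock: 34.8
tcp_pos: [0.7248, -0.1117, 0.183]
eef_rot: [-3.142, -0.786, 3.04]
contact_force: [-0.2, -0.6, -1.2]
grip_width: 0.035
grasp_force: 80.0
```

{"api": "apply_moves", "payload": {"commands": [[0,0,0,0,0,-0.1,-1],[0,0,0,0,0,-0.1,-1],[0,0,0,0,0,-0.1,-1],[0,0,0,0,0,-0.05,-1],[0,0,0,0,0,-0.03,-1],[0,0,0,0,0,0,-1]]}}

```text
clock: 35.55
tcp_pos: [0.7253, -0.1118, 0.1787]
eef_rot: [3.141, -0.785, 3.04]
contact_force: [4.3, -2.8, 40.0]
grip_width: 0.0355
grasp_force: 84.0
```

{"api": "apply_moves", "payload": {"commands": [[0,0,0,0,0,0.2,-1],[0,0,0,0,0,0,-1]]}}

```text
clock: 35.8
tcp_pos: [0.7252, -0.1118, 0.1793]
eef_rot: [-3.142, -0.784, 3.039]
contact_force: [5.0, -1.5, 10.8]
grip_width: 0.0348
grasp_force: 81.7
```

```bash
python3 n.py rel2.pkl 2 0; python3 chk.py rel2.pkl; python3 st.py top 288 335 178 250 1 s2
python3 - <<'E'
from bench import r
import cv2,pickle,numpy as np
from h import *
out=[];st=r.get_state(); Rf,p=pickle.load(open("rel2.pkl","rb")); M=R.from_euler('xyz',st["eef_rot"]).as_matrix()
B=np.array([[a,b,c] for c in(-40,-26) for a,b in((36,22),(36,-22),(-36,-22),(-36,22))]+[[a,b,40] for a,b in((18,22),(18,-22),(-18,-22),(-18,22))])/1e3
W=B@(M@Rf).T+st["tcp_pos"]+M@p
for n,(y,x) in(("top",(175,275)),("scene",(165,205))):
    c=r.capture(n); f=6.5
    g=cv2.resize(c["image"][y:y+90,x:x+61],None,fx=f,fy=f,interpolation=cv2.INTER_CUBIC)[...,::-1].copy()
    q=((proj(c,W)-[x,y]+.5)*f-.5).round().astype(int)
    for i in (0,8): cv2.polylines(g,[q[i:i+4].reshape(-1,1,2)],True,(255,0,255),1)
    out.append(g)
cv2.imwrite("pics/z.png",np.hstack(out))
E
```

```text
[ 0.72523807 -0.11177572  0.17931834] [ 0.27  1.16 -0.48  0.98  0.29  1.86  1.31] [ 5.  -1.5 10.8] 0.0348 35.8
shift [-0.02  0.01 -0.26] turn [0.003 0.025 0.002] d [-0.702  0.072 -0.708]
40 [[304.8, 206.5], [306.0, 192.2], [317.8, 193.2], [316.7, 207.5]]
-26 [[297.5, 208.6], [298.6, 195.0], [321.1, 196.9], [320.0, 210.5]]
178 oooowbbbbbb#wwbbbbbbbbbbbbbbbbbbbbbbbbbbbbbbbb.
179 oooowbbbbbbwwowbbbbbbbbbbbbbbbbbbbbbbbbbbbbbbbb
180 oooowbbbbbbwooobbbbbbbbbbbbbbbbbbbbbbbbbbbbbbb.
181 ooooobbbbb.wooowbbbbbbbbbbbbbbbbbbbbbbbwwbbbbb.
182 ooooowbbbbwooooowbbbbbbbbbbbbbbbbbbbbbwwwbbbbbb
183 ooooowbbbboooooowbbbbbbbbbbbbbbbbbbbb.wwwbbbbb.
184 oooooobbbbwoooooobbbbbbbbbbbbbbbbbbb..wwwbbbbb.
185 oooooowbbbwooooowbbbbbbbbbbbbbbbbbb##.wwwbbbbb.
186 oooooowbbbbooooowbbbbbbbbbbbbbbbbb####.wbbbbbb.
187 ooooooobbbbwooowbbbbbbbbbbbbbbbbbb#####bbbbbb..
188 oooo..wwbbbbooowbbbbb........bbbbb####bbbbbbb..
189 ooo....wbbbbbwwbbbbb..........bbbb####bbbbbbb..
190 ooo.....bbbbbbbbbbbb..........bbbb###bbbbbbbb..
191 ooo......bbbbbbbbbbb..........bbbbbbbbbbbbbbbb.
192 ooo......bbbbbbbbbbwwwwwwwwwww.bbbbbbbbbbbbb
[... 2267 characters left out ...]
wwww.....#.........bb.bb
237 .............wwwwwwwwwwwwww.....#.........bb..b
238 .............wwwwwwwwwwwwww.....#..............
239 .............wwwwwwwwwwwwww....#............bbb
240 ........b....bwwwwwwwwwwww.....#..............b
241 ........bbbbbbbbbbbwwwwwww.....b..............b
242 ........bbbbbbbbbbbbbbbbbbbbbbbb...............
243 .......bbbbbbbbbbbbbbbbbbbbbbbbb...............
244 ...........bbbbbbbbbbbbbbbbbbbbb...............
245 .....................bbbbbbbbbbbb..............
246 .............................bbb...............
247 ................................#..............
248 ................................#..............
249 ................................#..............
```

View pics/z.png

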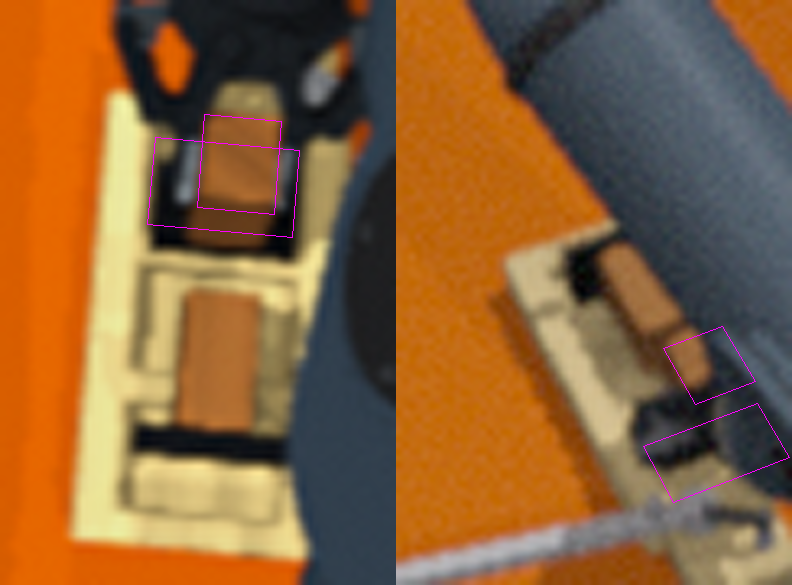

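The view shows the held foot tilted in the grip. Its plate front edge is at about y=250 in the crop, where the model puts it at 237. The first foot lies across pocket 1 with its plate still standing in pocket 0. I'll measure the tilt.

Run:
```python
from bench import r
import pickle,cv2
from h import *
T=r.capture("top"); im=T["image"]
for c in (307,310,313): print(c,[tuple(int(v) for v in im[y,c]) for y in range(188,218)])
st=r.get_state(); Rf,p=pickle.load(open("rel2.pkl","rb")); M=R.from_euler('xyz',st["eef_rot"]).as_matrix()
ax=M[:,1]; print(ax)
for th in (0,4,8,12,16):
    Q=R.from_rotvec(-ax*np.radians(-th)).as_matrix(); G=st["tcp_pos"]+M[:,2]*.152
    f=lambda a,b,c:proj(T,G+Q@(M@Rf@(np.array([a,b,c])/1e3)+M@p+st["tcp_pos"]-G))[0].round(1).tolist()
    print(th,"back top",f(0,-22,40),"front top",f(0,22,40),"plate top front",f(0,22,-26),"plate bot front",f(0,22,-40), "z bot f/b",[(G+Q@(M@Rf@(np.array([0,b,-40])/1e3)+M@p+st["tcp_pos"]-G))[2].round(4) for b in(22,-22)])
```

```text
307 [(26, 31, 33), (35, 37, 36), (50, 47, 39), (65, 55, 39), (81, 54, 32), (113, 68, 34), (138, 83, 38), (140, 83, 38), (142, 85, 37), (151, 92, 39), (151, 91, 38), (156, 95, 40), (163, 97, 40), (165, 100, 43), (162, 98, 42), (159, 98, 42), (147, 89, 37), (110, 66, 29), (94, 57, 26), (94, 56, 25), (96, 58, 27), (95, 57, 26), (97, 58, 27), (95, 57, 26), (74, 44, 21), (40, 31, 18), (119, 104, 66), (196, 171, 109), (169, 148, 93), (145, 127, 78)]
310 [(135, 117, 72), (149, 131, 80), (148, 128, 80), (137, 117, 73), (128, 89, 47), (145, 88, 40), (150, 91, 40), (152, 93, 43), (147, 90, 40), (143, 87, 40), (145, 89, 41), (150, 91, 41), (155, 95, 43), (159, 98, 44), (165, 102, 45), (166, 103, 46), (162, 99, 45), (137, 82, 37), (103, 61, 27), (96, 57, 27), (97, 57, 26), (98, 59, 26), (97, 59, 27), (98, 59, 26), (85, 50, 23), (33, 23, 13), (97, 84, 53), (193, 170, 108), (177, 155, 97), (160, 140, 87)]
313 [(127, 108, 67), (146, 127, 79), (165, 145, 89), (153, 132, 81), (144, 110, 63), (156, 98, 46), (156, 95, 42), (151, 91, 42), (149, 90, 42), (151, 92, 43), (149, 92, 42), (144, 88, 40), (144,
[... 438 characters left out ...]
b [np.float64(0.0152), np.float64(0.0153)]
4 back top [311.9, 192.2] front top [310.9, 206.3] plate top front [308.8, 210.4] plate bot front [308.4, 211.2] z bot f/b [np.float64(0.0172), np.float64(0.0144)]
8 back top [311.9, 191.8] front top [311.0, 205.7] plate top front [308.8, 211.1] plate bot front [308.3, 212.2] z bot f/b [np.float64(0.0196), np.float64(0.0137)]
12 back top [311.9, 191.4] front top [311.1, 205.0] plate top front [308.8, 211.8] plate bot front [308.3, 213.2] z bot f/b [np.float64(0.0222), np.float64(0.0132)]
16 back top [311.9, 191.0] front top [311.2, 204.2] plate top front [308.8, 212.5] plate bot front [308.3, 214.2] z bot f/b [np.float64(0.0251), np.float64(0.0131)]
```

```bash
python3 - <<'E'
from bench import r
from h import *
import pickle
st=r.get_state(); Rf,p=pickle.load(open("rel2.pkl","rb"))
Q=R.from_rotvec([0,np.radians(13),0]).as_matrix(); g=np.array([0,0,.152])
pickle.dump((Q@Rf,g+Q@(p-g)),open("rel3.pkl","wb"))
E
python3 chk.py rel3.pkl; python3 n.py rel3.pkl 2 .03
```

```text
40 [[305.2, 204.2], [306.0, 190.8], [317.8, 191.8], [317.1, 205.3]]
-26 [[297.5, 211.0], [298.3, 198.2], [320.7, 200.1], [320.1, 213.0]]
[ 0.72530677 -0.1117931   0.1792584 ] [ 0.27  1.16 -0.48  0.98  0.29  1.86  1.31] [ 3.8 -2.2 12.4] 0.0356 36.1
shift [-0.91  0.1   1.46] turn [-0.13  -1.27   0.003] d [-0.702  0.072 -0.708]
```

{"api": "apply_moves", "payload": {"commands": [[0,0,0,0,0,0.3,-1],[0,0,0,0,0,0.5,-1],[0,0,0,0,0,0.3,-1],[0,0,0,0,0,0,-1]]}}

```text
clock: 36.6
tcp_pos: [0.7251, -0.1117, 0.2119]
eef_rot: [-3.141, -0.784, 3.039]
contact_force: [0.1, -0.2, -0.5]
grip_width: 0.0351
grasp_force: 80.2
```

```bash
python3 n.py rel3.pkl 2 .03
```

```text
[ 0.72509972 -0.11165666  0.21191061] [ 0.27  1.12 -0.48  0.97  0.28  1.9   1.31] [ 0.1 -0.2 -0.5] 0.0351 36.6
shift [-0.91  0.1   0.37] turn [-1.290e-01 -1.268e+00  1.000e-03] d [-0.702  0.072 -0.708]
```

{"api": "apply_moves", "payload": {"commands": [[-0.043,-0.42,0,-0.3,0.03,0.15,-1],[-0.043,-0.42,0,-0.3,0.03,0.12,-1],[-0.043,-0.43,0,-0.31,0.04,0.1,-1],[0,0,0,0,0,0,-1]]}}

```text
clock: 37.1
tcp_pos: [0.6971, -0.109, 0.2228]
eef_rot: [-3.141, -0.562, 3.04]
contact_force: [-0.6, -0.1, -1.3]
grip_width: 0.0354
grasp_force: 79.9
```

```bash
cat > pr.py <<'E'
from bench import r
import pickle,sys
from h import *
T=r.capture("top"); im=T["image"].astype(int)
st=r.get_state(); Rf,p=pickle.load(open(sys.argv[1],"rb")); M=R.from_euler('xyz',st["eef_rot"]).as_matrix()
f=lambda a,b,c:proj(T,st["tcp_pos"]+M@Rf@(np.array([a,b,c])/1e3)+M@p)[0]
print({n:f(0,*q).round(1).tolist() for n,q in dict(bt=(-22,40),ft=(22,40),fp=(22,-26),fb=(22,-40)).items()})
c=f(0,22,20)[0].round().astype(int); y0=int(f(0,-22,40)[1])-4
for c in (c-3,c,c+3): print(c,y0,[f"{im[y,c,0]}/{im[y,c,2]}" for y in range(y0,y0+30)])
E
python3 pr.py rel3.pkl;python3 n.py rel3.pkl 2 .03
```

```text
{'bt': [312.6, 192.0], 'ft': [311.5, 206.6], 'fp': [309.4, 209.4], 'fb': [309.0, 209.9]}
308 188 ['23/29', '22/30', '28/30', '45/37', '64/43', '70/32', '102/29', '135/36', '155/41', '155/41', '162/44', '168/45', '173/48', '174/46', '180/50', '182/50', '182/51', '178/49', '166/46', '125/35', '78/21', '64/17', '53/19', '103/54', '190/105', '207/117', '206/117', '198/111', '165/89', '152/83']
311 188 ['16/21', '70/44', '170/99', '225/137', '205/117', '134/59', '116/32', '154/41', '165/46', '165/46', '160/45', '155/42', '155/42', '163/45', '166/46', '169/46', '175/49', '181/51', '183/51', '167/45', '98/27', '67/18', '60/17', '61/30', '151/81', '226/128', '230/134', '220/127', '193/107', '174/96']
314 188 ['15/21', '44/32', '106/60', '145/80', '151/83', '141/63', '168/49', '175/48', '167/46', '161/43', '161/43', '164/45', '161/45', '156/45', '154/43', '160/46', '164/46', '168/47', '176/50', '169/46', '97/27', '63/15', '56/15', '56/28', '150/80', '234/134', '237/142', '233/139', '222/128', '201/114']
[ 0.69739982 -0.10895746  0.22230377] [ 0.32  1.   -0.51  1.2   0.31  1.6   1.28] [ 0.1 -0.  -1.1] 0.0354 37.15
shift [0.02 0.01 0.02] turn [ 0.    -0.015  0.001] d [-0.532  0.054 -0.845]
```

{"api": "apply_moves", "payload": {"commands": [[0,-0.1,0,0.06,0,-0.15,-1],[0,0,0,0,0,-0.2,-1],[0,0,0,0,0,-0.1,-1],[0,0,0,0,0,0,-1]]}}

```text
clock: 37.65
tcp_pos: [0.6993, -0.1086, 0.2077]
eef_rot: [3.139, -0.546, 3.041]
contact_force: [1.1, 0.6, -2.3]
grip_width: 0.0351
grasp_force: 79.9
```

```bash
python3 pr.py rel3.pkl;python3 n.py rel3.pkl 2 0
```

```text
{'bt': [311.9, 191.6], 'ft': [310.8, 206.0], 'fp': [308.8, 208.4], 'fb': [308.4, 208.9]}
307 187 ['20/25', '22/28', '21/29', '24/29', '31/32', '42/33', '64/28', '108/32', '150/39', '155/41', '155/40', '159/41', '164/43', '170/46', '176/48', '181/50', '182/50', '180/50', '177/49', '165/45', '94/25', '60/17', '58/23', '101/55', '185/102', '209/119', '211/120', '211/121', '204/116', '164/90']
310 187 ['21/28', '16/22', '49/33', '112/63', '136/75', '122/63', '108/37', '122/31', '158/44', '167/47', '162/45', '155/42', '156/44', '160/45', '164/46', '167/47', '173/48', '179/49', '183/53', '170/47', '99/27', '64/17', '57/16', '77/40', '154/84', '197/110', '213/120', '211/119', '202/114', '174/96']
313 187 ['15/20', '15/20', '59/36', '133/72', '166/91', '161/86', '146/55', '167/46', '170/46', '162/44', '161/45', '163/45', '165/46', '157/43', '155/41', '157/43', '164/46', '169/48', '174/49', '172/49', '126/35', '76/19', '55/14', '62/30', '138/75', '202/113', '236/139', '236/142', '233/138', '222/128']
[ 0.69937875 -0.10865783  0.20805612] [ 0.32  1.01 -0.51  1.21  0.32  1.56  1.28] [ 0.2 -0.2 -1.4] 0.0349 37.7
shift [-0.05 -0.   -0.5 ] turn [-0.002  0.089  0.001] d [-0.516  0.054 -0.855]
```

{"api": "apply_moves", "payload": {"commands": [[0,0,0,0,0,-0.1,-1],[0,0,0,0,0,-0.1,-1],[0,0,0,0,0,-0.1,-1],[0,0,0,0,0,0,-1]]}}

```text
clock: 38.2
tcp_pos: [0.6993, -0.1087, 0.1991]
eef_rot: [3.139, -0.546, 3.041]
contact_force: [0.4, -0.7, -1.1]
grip_width: 0.035
grasp_force: 79.9
```

{"api": "apply_moves", "payload": {"commands": [[0,0,0,0,0,-0.08,-1],[0,0,0,0,0,-0.08,-1],[0,0,0,0,0,-0.05,-1],[0,0,0,0,0,0,-1]]}}

```text
clock: 38.7
tcp_pos: [0.6993, -0.1087, 0.193]
eef_rot: [3.139, -0.545, 3.041]
contact_force: [-0.9, -0.2, -1.4]
grip_width: 0.0353
grasp_force: 79.9
```

{"api": "apply_moves", "payload": {"commands": [[0,0,0,0,0,-0.05,-1],[0,0,0,0,0,-0.05,-1],[0,0,0,0,0,0,-1]]}}

```text
clock: 39.08
tcp_pos: [0.6994, -0.1087, 0.1901]
eef_rot: [3.139, -0.545, 3.041]
contact_force: [-0.2, -0.1, -1.5]
grip_width: 0.035
grasp_force: 80.0
```

{"api": "apply_moves", "payload": {"commands": [[0,0,0,0,0,-0.05,-1],[0,0,0,0,0,-0.05,-1],[0,0,0,0,0,0,-1]]}}

```text
clock: 39.45
tcp_pos: [0.6994, -0.1086, 0.1898]
eef_rot: [3.14, -0.545, 3.041]
contact_force: [-2.0, -0.8, 17.9]
grip_width: 0.0357
grasp_force: 81.9
```

{"api": "apply_moves", "payload": {"commands": [[0,0,0,0,0,0.04,0.5],[0,0,0,0,0,0,0.5],[0,0,0,0,0,0,0.5],[0,0,0,0,0,0,0.5],[0,0,0,0.16,-0.02,0.26,0.5],[0,0,0,0.5,-0.05,0.85,0.5],[0,0,0,0.5,-0.05,0.85,0.5],[0,0,0,0.5,-0.05,0.85,0.5],[0,0,0,0.5,-0.05,0.85,0.5],[0,0,0,0,0,0.5,0.5]]}}

```text
clock: 40.7
tcp_pos: [0.7648, -0.115, 0.3145]
eef_rot: [3.139, -0.543, 3.041]
contact_force: [-0.3, -0.3, -0.2]
grip_width: 0.0641
grasp_force: 0.0
```

```bash
python3 - <<'E'
from h import *
from bench import r
T=r.capture("top")
rx=np.array([np.cos(RY),np.sin(RY),0]); ry=np.array([-rx[1],rx[0],0]); C=np.array([*RK,0])+.068*rx
for n,P in dict(bt=.022*rx+[0,0,.088],ft=-.022*rx+[0,0,.088],fp=-.022*rx+[0,0,.022],rim=-.025*rx+[0,0,.026]).items(): print(n,proj(T,C+P).round(1))
for a in (-.018,.018): print("top side",proj(T,C+a*ry+[0,0,.088]))
im=T["image"].astype(int)
for c in (307,310,313): print(c,"from 186",[f"{im[y,c,0]}/{im[y,c,2]}" for y in range(186,216)])
print("row200 from 292",[f"{im[200,x,0]}/{im[200,x,2]}" for x in range(292,328)])
E
python3 st.py top 288 335 180 250 1 s3; python3 -c "
from bench import r;s=r.get_state();print(s['tcp_pos'],s['joints'].round(2))"
```

```text
bt [[311.6 193.4]]
ft [[310.5 207.6]]
fp [[308.5 210.2]]
rim [[308.5 211. ]]
top side [[316.91231481 200.99154174]]
top side [[305.13410714 199.97422539]]
307 from 186 ['197/72', '194/73', '190/76', '200/86', '205/102', '216/123', '212/119', '181/84', '169/51', '171/46', '169/47', '167/46', '169/46', '177/50', '180/51', '183/51', '190/53', '192/55', '191/54', '188/54', '177/48', '130/34', '77/21', '54/16', '86/43', '181/99', '209/118', '213/122', '211/121', '204/115']
310 from 186 ['227/132', '228/133', '229/134', '228/133', '227/131', '224/131', '217/125', '192/99', '181/58', '173/44', '171/46', '175/50', '173/50', '165/45', '163/44', '168/47', '174/48', '178/51', '184/52', '188/54', '193/55', '179/49', '101/27', '57/16', '78/37', '152/83', '196/109', '213/121', '211/119', '203/115']
313 from 186 ['229/135', '232/137', '233/137', '232/137', '232/146', '233/163', '235/153', '229/134', '196/77', '180/48', '180/51', '176/49', '171/47', '173/47', '174/47', '169/46', '163/44', '167/46', '173/47', '179/50', '186/52', '177/48', '100/27', '60/17', '59/20', '107/57', '197/109', '237/140', '2
[... 3416 characters left out ...]
............wwwwwwwwwwwwww....#....bbbbbbbbbbb
239 .............wwwwwwwwwwwwww....#...bbbbbbbbbbbb
240 ........b....bwwwwwwwwwwww.........bbbbbbbbbbbb
241 ........bbbbbbbbbbbwwwwwww....#....bbbbbbbbbbbb
242 ........bbbbbbbbbbbbbbbbbbbbbb#....bbbbbbbbbbbb
243 .......bbbbbbbbbbbbbbbbbbbbbbb......bbbbbbbbbbb
244 ........b..bbbbbbbbbbbbbbbbbbb......bbbbbbbbbbb
245 .....................bbbbbbbbbb......bbbbbbbbbb
246 .............................b.......bbbbbbbbbb
247 .............................#.......bbbbbbbbbb
248 .............................#.......bbbbbbbbbb
249 .............................#........bbbbbbbbb
[ 0.76422654 -0.11505841  0.31495463] [ 0.26  1.02 -0.5   0.85  0.31  1.88  1.34]
```

{"api": "apply_moves", "payload": {"commands": [[-0.028,-0.283,0,0,0.3,0.7,1],[-0.028,-0.283,0,-0.3,1,0.3,1],[-0.028,-0.283,0,-0.5,1,0,1],[-0.028,-0.283,0,-0.5,1,0,1],[-0.028,-0.283,0,-0.5,1,0,1],[-0.028,-0.283,0,-0.5,1,0,1],[-0.028,-0.283,0,-0.5,1,0,1],[-0.028,-0.283,0,-0.5,1,0,1],[-0.028,-0.283,0,-0.5,1,0,1],[-0.028,-0.283,0,-0.5,1,0,1],[-0.028,-0.283,0,-0.5,1,0,1],[0,0,0,0,1,0,1]]}}

```text
clock: 42.3
tcp_pos: [0.618, 0.2252, 0.3446]
eef_rot: [3.137, 0.003, 3.043]
contact_force: [0.2, -0.2, 0.5]
grip_width: 0.0855
grasp_force: 0.0
```

Run:
```python
from bench import r
import cv2,numpy as np
from h import *
out=[]
for n,(y,x) in(("top",(182,280)),("scene",(175,215))):
    c=r.capture(n); cv2.imwrite(f"pics/fin_{n}.png",c["image"][...,::-1])
    out.append(cv2.resize(c["image"][y:y+82,x:x+56],None,fx=7,fy=7,interpolation=cv2.INTER_CUBIC)[...,::-1])
cv2.imwrite("pics/last.png",np.hstack(out)); print(np.hstack(out).shape)
st=r.get_state(); print(st["joints"].round(2))
```

```text
(574, 784, 3)
[-0.1   0.64 -0.55  1.55  0.37  1.05  0.73]
```

View pics/last.png

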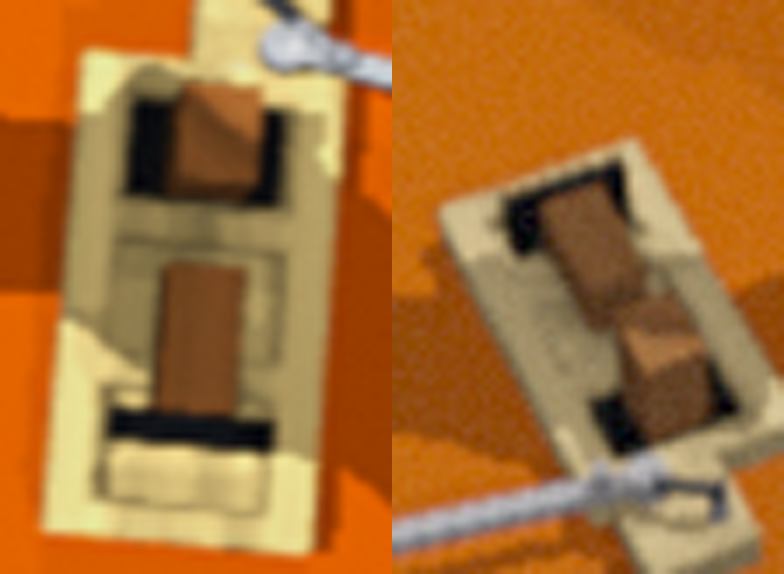

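```bash
cat > f1.py <<'E'
from bench import r
from h import *
t=r.capture("top");s=r.capture("scene")
T=lambda x,y:np.array([(x+.5)/7-.5+280,(y+.5)/7-.5+182]); S=lambda x,y:np.array([(x-392+.5)/7-.5+215,(y+.5)/7-.5+175])
o=[(t,T(163,263),(40,18,22)),(t,T(244,265),(40,-18,22)),(t,T(155,408),(-26,18,22)),(t,T(240,413),(-26,-18,22)),(t,T(108,436),(-40,36,22)),(t,T(271,448),(-40,-36,22)),
 (s,S(507,203),(-40,-36,22)),(s,S(625,160),(-40,36,22)),(s,S(540,205),(-26,-18,22)),(s,S(600,180),(-26,18,22)),(s,S(588,303),(40,-18,22)),(s,S(645,268),(40,18,22))]
def pts(v):
    Rm=R.from_euler('z',v[4])*R.from_euler('y',-v[3]); return [Rm.apply(np.array(l)/1e3)+v[:3] for _,_,l in o]
f=lambda v:np.concatenate([proj(c,P)[0]-p for (c,p,_),P in zip(o,pts(v))])
q=least_squares(f,[.52,-.09,.04,0,RY],loss='soft_l1'); v=q.x; print(v.round(4),f(v).reshape(-1,2).round(1).tolist())
d=R.from_euler('z',-RY).apply(v[:3]-[*RK,0]); print("rack-local",d)
for th in (0,.1,.2,.3): 
    q=least_squares(lambda w:f([*w[:3],th,RY]),v[:3],loss='soft_l1'); print(th,q.x.round(4),q.cost)
E
python3 f1.py
```

```text
[ 0.5157 -0.09    0.0443 -0.0548 -0.0967] [[0.1, -0.6], [0.1, 0.1], [-0.3, -0.1], [-0.7, 0.2], [0.2, -0.0], [0.4, 0.3], [-1.0, -0.4], [-0.5, -0.5], [0.1, 0.4], [0.2, 0.8], [0.2, -0.9], [0.9, 0.7]]
rack-local [-0.02799921  0.00044632  0.04434237]
0 [ 0.5168 -0.0901  0.0451] 2.8465345965149225
0.1 [ 0.5189 -0.0902  0.0468] 4.19485449707297
0.2 [ 0.5207 -0.0902  0.0499] 6.583655084699575
0.3 [ 0.5224 -0.0901  0.0539] 9.532907526035798
```

{"api": "apply_moves", "payload": {"commands": [[0,0,-1,-0.25,-0.8,0,1],[0,0,-1,-0.25,-0.8,0,1],[0,0,-1,-0.25,-0.8,0,1],[0,0,-1,-0.25,-0.8,0,1],[0,0,-1,-0.25,-0.8,0,1],[0,0,-1,-0.25,-0.8,0,1],[0,0,-1,-0.25,-0.8,0,1],[0,0,-1,-0.25,-0.8,0,1],[0,0,-1,-0.25,-0.8,0,1],[0,0,-1,-0.25,-0.8,0,1],[0,0,-1,-0.25,-0.8,0,1],[0,0,-1,-0.25,-0.8,0,1]]}}

```text
clock: 44.0
tcp_pos: [0.5292, -0.0664, 0.3435]
eef_rot: [3.137, 0.001, 0.939]
contact_force: [0.9, 0.3, -0.7]
grip_width: 0.0855
grasp_force: 0.0
```

{"api": "apply_moves", "payload": {"commands": [[0,0,-1,-0.06,-0.15,0,1],[0,0,-1,-0.06,-0.15,0,1],[0,0,-1,-0.06,-0.15,0,1],[0,0,-1,-0.06,-0.15,0,1],[0,0,-1,-0.06,-0.15,0,1],[0,0,-1,-0.06,-0.15,0,1],[0,0,0,0,0,0,1]]}}

```text
clock: 44.88
tcp_pos: [0.5187, -0.0924, 0.3433]
eef_rot: [3.138, 0.0, -0.102]
contact_force: [-0.4, 0.1, 0.2]
grip_width: 0.0852
grasp_force: 0.0
```

```bash
cat > v.py <<'E'
from bench import r
from h import *
import sys
x,y,z,yaw,h=map(float,sys.argv[1:6]); st=r.get_state(); print(st["tcp_pos"],st["eef_rot"].round(3),st["joints"].round(2))
need(st,[x,y,z],R.from_euler('xyz',[np.pi,0,yaw]).as_matrix())
E
python3 v.py .5163 -.0901 .205 -.099 0
```

```text
[ 0.51870994 -0.0924234   0.34333576] [ 3.138  0.    -0.102] [-0.13  0.44  0.31  1.92 -0.18  0.81 -1.4 ]
shift [-0.08  0.08 -4.61] turn [ 0.022 -0.005  0.016] d [-0.001 -0.004 -1.   ]
```

{"api": "apply_moves", "payload": {"commands": [[0.022,0,0.016,-0.08,0.08,-0.8,0.6],[0,0,0,0,0,-1,0.6],[0,0,0,0,0,-1,0.6],[0,0,0,0,0,-1,0.6],[0,0,0,0,0,-0.5,0.6],[0,0,0,0,0,-0.3,0.6],[0,0,0,0,0,0,0.6]]}}

```text
clock: 45.75
tcp_pos: [0.517, -0.0891, 0.2052]
eef_rot: [-3.141, 0.001, -0.097]
contact_force: [-1.0, -0.2, 0.1]
grip_width: 0.0682
grasp_force: 0.0
```

{"api": "apply_moves", "payload": {"commands": [[0,0,0,0,0,0,-1],[0,0,0,0,0,0,-1],[0,0,0,0,0,0,-1],[0,0,0,0,0,0,-1],[0,0,0,0,0,0,-1],[0,0,0,0,0,0,-1]], "squeeze": 60}}

```text
clock: 46.5
tcp_pos: [0.5173, -0.0891, 0.2061]
eef_rot: [-3.141, -0.0, -0.098]
contact_force: [-0.6, -0.5, 5.6]
grip_width: 0.0355
grasp_force: 59.4
```

{"api": "apply_moves", "payload": {"commands": [[0,0,0,0,0,0.5,-1],[0,0,0,0,0,1,-1],[0,0,0,0,0,1,-1],[0,0,0,0,0,1,-1],[0,0,0.96,-0.1,0.6,0,-1],[0,0,0.96,-0.1,0.6,0,-1],[0,0,0.96,-0.1,0.6,0,-1],[0,0,0.96,-0.15,0.6,0,-1],[0,0,0.96,-0.15,0.6,0,-1],[0,0,0.96,-0.15,0.6,0,-1],[0,0,0.96,-0.15,0.6,0,-1],[0,0,0.96,-0.15,0.6,0,-1]]}}

```text
clock: 48.0
tcp_pos: [0.4851, 0.0555, 0.3111]
eef_rot: [3.141, 0.002, 1.248]
contact_force: [0.7, -0.2, -1.7]
grip_width: 0.0355
grasp_force: 59.9
```

{"api": "apply_moves", "payload": {"commands": [[0,0,0.96,-0.15,0.6,0,-1],[0,0,0.96,-0.15,0.6,0,-1],[0,0,0.96,-0.15,0.6,0,-1],[0,0,0,0,0,0,-1]]}}

```text
clock: 48.5
tcp_pos: [0.4716, 0.1099, 0.311]
eef_rot: [3.141, 0.001, 1.747]
contact_force: [-0.2, -0.8, -1.9]
grip_width: 0.0356
grasp_force: 59.9
```

```bash
python3 v.py .468 .111 .195 1.75 0; python3 -c "
from bench import r;s=r.get_state();print(s['grip_width'],s['contact_force'])"
```

```text
[0.47162838 0.10992185 0.31095313] [3.141e+00 1.000e-03 1.747e+00] [-0.15  0.42 -0.24  2.04  0.15  0.69 -0.32]
shift [-0.12  0.04 -3.87] turn [0.007 0.003 0.018] d [ 0.001 -0.001 -1.   ]
0.035592114436992985 [-0.20697666 -0.82561715 -1.91968142]
```

{"api": "apply_moves", "payload": {"commands": [[0,0,0.018,-0.1,0.04,-0.8,-1],[0,0,0,0,0,-1,-1],[0,0,0,0,0,-1,-1],[0,0,0,0,0,-0.8,-1],[0,0,0,0,0,-0.3,-1],[0,0,0,0,0,-0.1,-1],[0,0,0,0,0,0,-1]]}}

```text
clock: 49.38
tcp_pos: [0.4693, 0.1101, 0.1908]
eef_rot: [3.141, 0.002, 1.747]
contact_force: [0.5, 0.8, -1.6]
grip_width: 0.0355
grasp_force: 60.2
```

{"api": "apply_moves", "payload": {"commands": [[0,0,0,0,0,-0.1,-1],[0,0,0,0,0,-0.1,-1],[0,0,0,0,0,-0.05,-1],[0,0,0,0,0,0,-1]]}}

```text
clock: 49.88
tcp_pos: [0.4689, 0.1103, 0.1826]
eef_rot: [-3.141, 0.001, 1.748]
contact_force: [-0.7, 0.0, -2.2]
grip_width: 0.0352
grasp_force: 60.2
```

{"api": "apply_moves", "payload": {"commands": [[0,0,0,0,0,-0.05,-1],[0,0,0,0,0,-0.05,-1],[0,0,0,0,0,-0.05,-1],[0,0,0,0,0,0,-1]]}}

```text
clock: 50.38
tcp_pos: [0.4688, 0.1103, 0.18]
eef_rot: [3.141, 0.002, 1.749]
contact_force: [-6.6, -1.4, 33.6]
grip_width: 0.0353
grasp_force: 64.5
```

{"api": "apply_moves", "payload": {"commands": [[0,0,0,0,0,0.1,0.6],[0,0,0,0,0,0,0.6],[0,0,0,0,0,0,0.6],[0,0,0,0,0,0.9,0.6],[0,0,0,0,0,1,0.6],[0,0,0,0,0,1,0.6],[0,0,0,0,0,1,0.6]]}}

```text
clock: 51.25
tcp_pos: [0.4689, 0.1102, 0.2988]
eef_rot: [-3.14, 0.001, 1.748]
contact_force: [0.2, 0.4, -0.2]
grip_width: 0.0685
grasp_force: 0.0
```

{"api": "apply_moves", "payload": {"commands": [[-0.633,-0.114,0,-0.18,0.96,0,0.6],[-0.633,-0.114,0,-0.18,0.96,0,0.6],[-0.633,-0.114,0,-0.18,0.96,0,0.6],[-0.633,-0.114,0,-0.18,0.96,0,0.6],[-0.633,-0.114,0,-0.18,0.96,-0.5,0.6],[-0.633,-0.114,0,-0.18,0.96,-1,0.6],[-0.633,-0.114,0,-0.18,0.96,-1,0.6],[0,0,0,0,0,0,0.6]]}}

```text
clock: 52.25
tcp_pos: [0.4293, 0.3149, 0.2194]
eef_rot: [-3.135, 0.789, 1.759]
contact_force: [-0.0, -0.1, 0.2]
grip_width: 0.0686
grasp_force: 0.0
```

```bash
python3 st.py top 222 272 225 270 1 f_t; python3 st.py scene 255 305 165 205 1 f_s; python3 -c "
from h import *;from bench import r
T=r.capture('top');S=r.capture('scene')
L=np.array([(40,18,22),(40,-18,22),(-26,18,22),(-26,36,22),(-40,36,22),(-40,-36,22),(-26,-36,22)])/1e3
P=R.from_euler('z',1.749).apply(L)+[.469,.1095,.022]
print(proj(T,P).round(1).tolist(),proj(S,P).round(1).tolist(),r.get_state()['tcp_pos'],r.get_state()['eef_rot'])"
```

```text
225 ##oooooooooooooooooooooooooooooooooooooooooooooooo
226 #.oooooooooooooooooooooooooooooooooooooooooooooooo
227 #.oooooooooooooooooooooooooooooooooooooooooooooooo
228 #woooooooooooooooooooooooooooooooooooooooooooooooo
229 .woooooooooooooooooooooooooooooooooooooooooooooooo
230 wooooooooooooooooooooooooooooooooooooooooooooooooo
231 oooooooooooooooooooooooooooooooooooooooooooooooooo
232 oooooooooooooooooooooooooooooooooooooooooooooooooo
233 oooooooooooooooooooooooooooooooooooooooooooooooooo
234 oooooooooooooooooooooooooooooooooooooooooooooooooo
235 oooooooooooooooooooooooooooooooooooooooooooooooooo
236 ooooooooooooooooooooooooooooowwwoooooooooooooooooo
237 oooooooooooooooooooooooooooowbbbwooooooooooooooooo
238 oooooooooooooooooooooooooooowbbbwooooooooooooooooo
239 oooooooooooooooooooooooooooowbbbbooooooooooooooooo
240 ooooooooooooooooooooooooooooobbbbooooooooooooooooo
241 ooooooooooooooooooooooooooooobbbbooooooooooooooooo
242 ooooooooooooooooooooooooooowwbbbbwoooooooooooooooo
243 oooooooooooooooooooooowwwwwwwbbbbwoooooooooooooooo
244 ooooooooooooooooowwwwwwwwwwwwbbbbboooooooooooooooo

[... 3170 characters left out ...]
owoowoowo.oo.oooooo
198 ooo.oooo.oo.owowoowoooowbbwoowooowoooo.o..ooo.oooo
199 o.ooo.o.oooooooowooowowowwowoowoowoowoooooo.ooo.wo
200 ooo..oo.oo.ooo.oowowowoooowooowwowo.ooooooo..ooooo
201 ooooooo.oooooo.oowoowwowoo.woowoooooo.o.o..o.oo.oo
202 oooo.ooo.ooooo..o.wwo.oooooooooooooo..oo.ooo.ooooo
203 woo.ooooooooooooooooooo..oo.oooowwo..o.oooo.ooooo.
204 ..ooo.oooo.o...o..ooooo.ooo.oooooooooooooo.oo.o.oo
[[232.0, 256.6], [229.9, 245.2], [252.8, 252.6], [253.9, 258.3], [258.3, 257.4], [254.1, 234.7], [249.7, 235.5]] [[285.1, 176.5], [291.1, 181.2], [273.1, 184.3], [270.2, 182.0], [267.6, 183.6], [279.5, 193.4], [282.1, 191.7]] [0.43177366 0.31066072 0.22405753] [3.14017502 0.78649908 1.74539822]
```

```bash
sed -i 's/F=np.array(.*; y=1.725/F=np.array([.4685,.110,.022]); y=1.749/' a.py; python3 a.py 0
```

```text
[0.43177366 0.31066072 0.22405753] [-0.94  0.76  0.06  1.86  0.58  1.16 -1.12]
[0.44729919 0.22770751 0.13560155]
shift [ 0.52 -2.77 -2.95] turn [0.005 0.007 0.015] d [ 0.124 -0.697 -0.706]
```

{"api": "apply_moves", "payload": {"commands": [[0,0,0.015,0.13,-0.68,-0.72,0.6],[0,0,0,0.13,-0.68,-0.72,0.6],[0,0,0,0.13,-0.68,-0.72,0.6],[0,0,0,0.12,-0.68,-0.72,0.6],[0,0,0,0,0,0,0.6],[0,0,0,0,0,0,0.6]]}}

```text
clock: 53.2
tcp_pos: [0.4469, 0.2305, 0.1379]
eef_rot: [3.139, 0.786, 1.748]
contact_force: [-0.6, -0.0, 0.3]
grip_width: 0.068
grasp_force: 0.0
```

```bash
python3 a.py 0
```

```text
[0.44694079 0.23053181 0.13792396] [-0.86  0.87  0.11  2.    0.72  0.9  -1.23]
[0.44729919 0.22770751 0.13560155]
shift [ 0.01 -0.09 -0.08] turn [-0.001  0.009 -0.006] d [ 0.127 -0.696 -0.707]
```

{"api": "apply_moves", "payload": {"commands": [[0,0,0,0.01,-0.08,-0.08,0.6],[0,0,0,0,0,0,-1],[0,0,0,0,0,0,-1],[0,0,0,0,0,0,-1],[0,0,0,0,0,0,-1],[0,0,0,0,0,0,-1],[0,0,0,0,0,0,-1]], "squeeze": 100}}

```text
clock: 54.08
tcp_pos: [0.4468, 0.2284, 0.1348]
eef_rot: [3.141, 0.787, 1.751]
contact_force: [-1.8, 3.1, 5.5]
grip_width: 0.0352
grasp_force: 99.3
```

```bash
python3 - <<'E'
from bench import r
from h import *
import pickle
st=r.get_state(); rel=grasped(st,[.4685,.110,.022]); pickle.dump(rel,open("rel4.pkl","wb")); print(rel[1],st["grip_width"],st["contact_force"])
E
python3 n.py rel4.pkl 0 .1
```

```text
[-5.14781365e-03 -1.90323224e-18  1.64867411e-01] 0.035205878366882944 [-1.82816138  3.07728475  5.48356527]
[0.44675548 0.22840597 0.13476066] [-0.86  0.88  0.11  2.01  0.72  0.9  -1.23] [-1.8  3.1  5.5] 0.0352 54.075
shift [  4.71 -10.87   4.45] turn [6.458 7.008 5.734] d [ 0.128 -0.697 -0.706]
```

{"api": "apply_moves", "payload": {"commands": [[0,0,0,0,0,0.5,-1],[0,0,0,0,0,1,-1],[0,0,0,0,0,1,-1],[0,0,0,0,0,1,-1],[0,0,0,0.2,0,1,-1],[0.538,0.584,0.478,0.4,-0.5,0.6,-1],[0.538,0.584,0.478,0.4,-0.5,0.4,-1],[0.538,0.584,0.478,0.4,-0.5,0.2,-1],[0.538,0.584,0.478,0.4,-0.5,0,-1],[0.538,0.584,0.478,0.4,-0.6,0,-1],[0.538,0.584,0.478,0.4,-0.6,0,-1],[0.538,0.584,0.478,0.4,-0.6,0,-1]]}}

```text
clock: 55.58
tcp_pos: [0.5367, 0.1128, 0.3064]
eef_rot: [-2.873, -0.141, 2.485]
contact_force: [1.0, 0.3, -2.4]
grip_width: 0.0349
grasp_force: 99.2
```

{"api": "apply_moves", "payload": {"commands": [[0.538,0.584,0.478,0.4,-0.9,0,-1],[0.538,0.584,0.478,0.4,-0.9,0,-1],[0.538,0.584,0.478,0.4,-0.9,0,-1],[0.538,0.584,0.478,0.3,-0.9,0,-1],[0.538,0.584,0.478,0.2,-0.9,0,-1],[0,0,0,0,-0.9,0,-1],[0,0,0,0,-0.9,0,-1],[0,0,0,0,0,0,-1],[0,0,0,0,0,0,-1]]}}

```text
clock: 56.7
tcp_pos: [0.5875, -0.0747, 0.3061]
eef_rot: [-3.14, -0.782, 3.042]
contact_force: [-0.2, 0.0, -1.9]
grip_width: 0.0348
grasp_force: 99.4
```

```bash
python3 n.py rel4.pkl 0 .06; python3 pr.py rel4.pkl
```

```text
[ 0.58752533 -0.07472795  0.30610847] [ 0.32  0.82 -0.5   1.44  0.17  1.73  1.25] [-0.2  0.  -1.9] 0.0348 56.7
shift [ 0.02 -0.77 -2.59] turn [ 0.006  0.013 -0.005] d [-0.701  0.069 -0.71 ]
{'bt': [304.1, 235.4], 'ft': [302.9, 252.0], 'fp': [301.1, 252.2], 'fb': [300.7, 252.3]}
299 231 ['32/30', '53/38', '90/56', '155/89', '195/110', '154/65', '152/40', '161/43', '154/41', '152/40', '157/41', '164/45', '165/44', '162/44', '157/42', '157/42', '164/44', '166/44', '163/45', '166/46', '162/43', '131/42', '155/80', '214/122', '236/142', '236/145', '235/147', '232/134', '222/54', '224/0']
302 231 ['174/98', '214/121', '237/142', '242/153', '236/142', '187/85', '175/51', '174/46', '171/48', '168/47', '164/45', '158/44', '158/45', '164/45', '172/50', '170/48', '166/47', '166/46', '173/48', '179/50', '181/49', '176/54', '161/78', '204/116', '236/142', '236/145', '234/144', '233/132', '228/62', '227/0']
305 231 ['209/115', '217/123', '227/131', '237/145', '234/141', '205/107', '183/60', '183/49', '182/50', '175/48', '171/49', '168/47', '167/48', '161/45', '156/43', '160/43', '170/48', '171/49', '167/47', '164/45', '169/46', '164/46', '136/59', '187/103', '235/139', '239/148', '238/150', '234/143', '220/94', '221/20']
```

{"api": "apply_moves", "payload": {"commands": [[0,0.013,0,0.02,-0.4,-0.4,-1],[0,0,0,0,-0.37,-0.6,-1],[0,0,0,0,0,-0.8,-1],[0,0,0,0,0,-0.8,-1],[0,0,0,0,0,-0.6,-1],[0,0,0,0,0,-0.3,-1],[0,0,0,0,0,0,-1],[0,0,0,0,0,0,-1]]}}

```text
clock: 57.75
tcp_pos: [0.5886, -0.0981, 0.201]
eef_rot: [-3.141, -0.785, 3.042]
contact_force: [-0.5, 0.1, -2.2]
grip_width: 0.035
grasp_force: 99.4
```

```bash
python3 n.py rel4.pkl 0 .0; python3 pr.py rel4.pkl
```

```text
[ 0.5886242  -0.09810834  0.20101128] [ 0.34  0.95 -0.48  1.48  0.23  1.58  1.26] [-0.5  0.1 -2.2] 0.035 57.75
shift [-0.02  0.01 -1.09] turn [ 0.004 -0.005 -0.006] d [-0.703  0.069 -0.708]
{'bt': [309.4, 237.0], 'ft': [308.2, 252.1], 'fp': [306.3, 252.4], 'fb': [306.0, 252.4]}
305 233 ['37/36', '67/48', '122/74', '157/90', '156/78', '168/52', '172/46', '168/46', '160/43', '158/44', '164/45', '168/46', '166/44', '164/45', '167/46', '174/48', '176/49', '175/48', '181/50', '169/47', '122/53', '168/93', '226/131', '233/138', '230/137', '227/130', '210/86', '217/18', '221/0', '222/0']
308 233 ['112/62', '146/79', '148/80', '146/81', '152/75', '171/57', '175/47', '171/48', '166/47', '163/47', '159/46', '156/44', '157/43', '164/45', '165/46', '163/44', '163/45', '169/47', '176/47', '160/43', '117/49', '178/100', '227/130', '234/140', '234/142', '232/139', '227/113', '222/38', '222/0', '221/0']
311 233 ['106/61', '144/78', '146/78', '142/78', '131/69', '131/46', '169/46', '179/51', '177/49', '172/47', '168/48', '164/46', '160/43', '155/42', '153/42', '161/46', '166/46', '164/47', '163/44', '150/39', '121/50', '181/101', '212/121', '229/132', '230/135', '230/137', '225/124', '211/54', '219/0', '223/0']
```

Foot and model agree, so I'll insert it.

{"api": "apply_moves", "payload": {"commands": [[0,0,0,-0.02,0,-0.2,-1],[0,0,0,0,0,-0.2,-1],[0,0,0,0,0,-0.15,-1],[0,0,0,0,0,-0.1,-1],[0,0,0,0,0,-0.1,-1],[0,0,0,0,0,0,-1]]}}

```text
clock: 58.55
tcp_pos: [0.5877, -0.0982, 0.1776]
eef_rot: [-3.141, -0.786, 3.042]
contact_force: [0.2, 0.8, -1.4]
grip_width: 0.035
grasp_force: 99.4
```

{"api": "apply_moves", "payload": {"commands": [[0,0,0,0,0,-0.08,-1],[0,0,0,0,0,-0.08,-1],[0,0,0,0,0,-0.06,-1],[0,0,0,0,0,0,-1]]}}

```text
clock: 59.05
tcp_pos: [0.5877, -0.0982, 0.1711]
eef_rot: [-3.141, -0.786, 3.042]
contact_force: [0.3, -0.3, -2.7]
grip_width: 0.0348
grasp_force: 99.4
```

{"api": "apply_moves", "payload": {"commands": [[0,0,0,0,0,-0.05,-1],[0,0,0,0,0,-0.04,-1],[0,0,0,0,0,-0.03,-1],[0,0,0,0,0,0,-1]]}}

```text
clock: 59.55
tcp_pos: [0.5878, -0.0982, 0.1678]
eef_rot: [-3.14, -0.786, 3.042]
contact_force: [0.6, -0.1, 1.8]
grip_width: 0.0347
grasp_force: 99.7
```

{"api": "apply_moves", "payload": {"commands": [[0,0,0,0,0,-0.03,-1],[0,0,0,0,0,0,-1],[0,0,0,0,0,0,0.5],[0,0,0,0,0,0,0.5],[0,0,0,0,0,0,0.5],[0,0,0,0,0,0,0.5],[0,0,0,0.15,-0.02,0.15,0.5],[0,0,0,0.5,-0.05,0.5,0.5],[0,0,0,0.7,-0.07,0.7,0.5],[0,0,0,0.7,-0.07,0.7,0.5],[0,0,0,0.7,-0.07,0.7,0.5],[0,0,0,0.3,0,1,0.5]]}}

```text
clock: 61.05
tcp_pos: [0.68, -0.1067, 0.2795]
eef_rot: [-3.141, -0.786, 3.042]
contact_force: [-0.6, 0.6, -0.4]
grip_width: 0.064
grasp_force: 0.0
```

```bash
cat > ver.py <<'E'
from h import *
from bench import r
T=r.capture("top"); im=T["image"].astype(int); print(r.get_state()["clock"])
rx=np.array([np.cos(RY),np.sin(RY),0])
for k in (2,0):
    C=np.array([*RK,0])+.068*(k-1)*rx
    q={n:proj(T,C+P)[0].round(1).tolist() for n,P in dict(bt=.022*rx+[0,0,.088],ft=-.022*rx+[0,0,.088],fp=-.022*rx+[0,0,.022],rim=-.025*rx+[0,0,.026]).items()}; print(k,q)
    c=int(round(q["ft"][0])); y0=int(q["bt"][1])-4
    for c in (c-3,c,c+3): print(c,y0,[f"{im[y,c,0]}/{im[y,c,2]}" for y in range(y0,y0+26)])
E
python3 ver.py; python3 st.py top 288 335 185 262 2 s4
```

```text
61.1
2 {'bt': [311.6, 193.4], 'ft': [310.5, 207.6], 'fp': [308.5, 210.2], 'rim': [308.5, 211.0]}
307 189 ['24/31', '22/30', '22/28', '23/28', '24/30', '26/33', '24/33', '24/35', '35/35', '68/37', '125/42', '171/49', '188/52', '192/54', '194/56', '194/57', '189/53', '178/49', '134/37', '77/20', '55/16', '89/44', '188/104', '225/130', '230/134', '229/134']
310 189 ['24/31', '24/32', '26/34', '26/33', '22/30', '24/32', '26/32', '48/31', '108/38', '171/48', '174/47', '163/45', '149/41', '126/35', '132/36', '160/45', '176/50', '191/55', '180/49', '100/25', '55/13', '80/38', '155/85', '205/115', '226/130', '228/132']
313 189 ['24/30', '25/32', '26/35', '24/32', '22/28', '21/26', '21/30', '26/33', '63/33', '115/33', '124/33', '114/30', '107/29', '106/28', '108/29', '113/31', '117/32', '119/32', '115/32', '76/20', '62/16', '60/20', '106/55', '200/111', '238/141', '237/144']
0 {'bt': [308.2, 237.8], 'ft': [307.1, 252.4], 'fp': [305.2, 252.7], 'rim': [305.3, 253.6]}
304 233 ['213/121', '225/130', '227/133', '221/127', '183/102', '142/63', '165/47', '172/47', '167/46', '161/45', '162/45', '170/
[... 1135 characters left out ...]
booo
215 o.................##wooo
217 o...................oooo
219 ....................ooo.
221 ....................ooo.
223 ....................ooo#
225 ....................oow.
227 ....................oo.b
229 ....................ow.b
231 ....................ow.b
233 ....................o.bb
235 ....................o#bb
237 ...................wwbbb
239 .......wwwwwww.....ww.bb
241 ....bbbwwwwwww.....wb.bb
243 ....bbbwwwwwwwb....wb.bb
245 ....bbbwwwwwwwb....w.bbb
247 ....bbbwwwwwwwb.......bb
249 ....bbbwwwwwwbb....bbbbb
251 ....bbwwwwwwwbb....bb.bb
253 .......wwwwwwbb....bbbbb
255 ..................#bb.bb
257 ..................#bbbbb
259 oooo...................b
261 ooooooooooooooo...b.bb.b
```

{"api": "apply_moves", "payload": {"commands": [[-0.09,-0.9,0,-0.3,-0.3,0.7,1],[-0.09,-0.9,0,-0.3,-0.3,0.7,1],[-0.09,-0.9,0,-0.3,-0.3,0.5,1],[-0.09,-0.9,0,-0.3,-0.3,0.5,1],[-0.09,-0.9,0,-0.3,-0.3,0.3,1],[0,0,-1,-0.2,-0.8,0,1],[0,0,-1,-0.2,-0.8,0,1],[0,0,-1,-0.2,-0.8,0,1],[0,0,-1,-0.2,-0.8,0,1],[0,0,-1,-0.2,-0.8,0,1],[0,0,-1,0,-0.8,0,1],[0,0,-1,0,-0.8,0,1]]}}

```text
clock: 62.65
tcp_pos: [0.604, -0.3203, 0.3601]
eef_rot: [-3.14, 0.003, 1.815]
contact_force: [0.5, 1.2, 0.2]
grip_width: 0.0855
grasp_force: 0.0
```

{"api": "apply_moves", "payload": {"commands": [[0,0,-1,0,-0.5,0,1],[0,0,-1,0,-0.4,0,1],[0,0,-1,0,0,0,1],[0,0,0,0,0,0,1],[0,0,0,0,0,0,1]]}}

```text
clock: 63.28
tcp_pos: [0.6043, -0.3463, 0.3601]
eef_rot: [-3.14, 0.004, 1.301]
contact_force: [-0.1, -0.2, -0.1]
grip_width: 0.0852
grasp_force: 0.0
```

```bash
python3 v.py .594 -.3685 .2356 1.294 0
python3 - <<'E'
from h import *
from bench import r
T=r.capture("top"); S=r.capture("scene")
rx=np.array([np.cos(RY),np.sin(RY),0]); ry=np.array([-rx[1],rx[0],0]); H=np.array([*RK,0])+.118*rx-.03*ry
a=np.pi+RY+1.4; P=H+.243*np.array([np.cos(a),np.sin(a),0])+[0,0,.103]; print(P,proj(S,P))
import cv2
x,y=proj(S,P)[0].astype(int); im=S["image"].astype(int)
for yy in range(y-6,y+22,1): print(yy,x-12,[f"{im[yy,c,0]}/{im[yy,c,2]}" for c in range(x-12,x+13,1)])
E
```

```text
[ 0.6043099  -0.34629873  0.36011353] [-3.14   0.004  1.301] [ 0.49  0.64 -0.06  1.43  0.05  1.07  0.14]
shift [-0.34 -0.74 -4.15] turn [ 0.017 -0.014 -0.04 ] d [-0.002 -0.003 -1.   ]
[ 0.59318902 -0.36892556  0.103     ] [[180.59459843 248.32275508]]
242 168 ['198/23', '196/14', '197/6', '198/19', '197/26', '190/17', '188/13', '189/6', '190/9', '197/23', '199/26', '198/9', '195/34', '175/61', '149/54', '140/29', '159/25', '178/12', '183/11', '189/34', '194/17', '198/23', '197/11', '197/25', '198/5']
243 168 ['193/0', '197/14', '196/15', '195/18', '197/27', '190/16', '190/21', '190/22', '188/0', '189/0', '196/12', '199/18', '197/10', '195/31', '184/21', '186/11', '193/22', '198/20', '200/20', '197/18', '199/22', '199/33', '196/8', '197/13', '197/21']
244 168 ['196/5', '199/29', '196/15', '196/17', '195/3', '188/0', '189/26', '187/0', '191/25', '190/12', '193/10', '196/13', '196/9', '198/9', '200/24', '198/15', '199/21', '197/0', '198/10', '200/24', '197/15', '196/7', '194/0', '195/1', '198/26']
245 168 ['197/20', '197/13', '198/26', '196/11', '197/14', '192/13', '190/17', '191/22', '
[... 5612 characters left out ...]
'177/13', '166/15', '154/23', '146/13', '145/20', '146/11', '148/20', '145/12', '143/2', '143/3', '161/22', '180/0', '186/5', '190/23', '185/0', '196/9', '198/7', '195/21', '188/6', '187/10']
268 168 ['198/21', '194/11', '191/19', '175/3', '163/6', '154/21', '148/11', '144/8', '143/13', '146/21', '147/15', '145/15', '145/16', '155/15', '160/0', '182/17', '196/24', '200/24', '200/28', '199/28', '198/18', '194/4', '190/12', '188/15', '185/10']
269 168 ['174/24', '166/10', '164/3', '152/16', '145/0', '145/10', '144/18', '146/15', '157/15', '156/11', '158/23', '153/12', '164/16', '182/29', '188/11', '197/21', '199/18', '197/16', '195/0', '198/21', '194/11', '190/20', '183/0', '184/12', '185/22']
```

{"api": "apply_moves", "payload": {"commands": [[0.017,-0.014,-0.04,-0.34,-0.74,0,1],[0,0,0,0,0,-1,1],[0,0,0,0,0,-1,1],[0,0,0,0,0,-1,1],[0,0,0,0,0,-0.8,1],[0,0,0,0,0,-0.35,1],[0,0,0,0,0,0,1],[0,0,0,0,0,0,1]]}}

```text
clock: 64.38
tcp_pos: [0.5943, -0.3694, 0.2369]
eef_rot: [3.14, 0.001, 1.29]
contact_force: [-0.1, -0.8, 0.2]
grip_width: 0.0855
grasp_force: 0.0
```

{"api": "apply_moves", "payload": {"commands": [[0,0,0,0,0,0,-1],[0,0,0,0,0,0,-1],[0,0,0,0,0,0,-1],[0,0,0,0,0,0,-1],[0,0,0,0,0,0,-1],[0,0,0,0,0,0,-1],[0,0,0,0,0,0,-1],[0,0,0,0,0,0,-1]], "squeeze": 30}}

```text
clock: 65.38
tcp_pos: [0.5941, -0.3688, 0.2359]
eef_rot: [3.141, 0.0, 1.29]
contact_force: [-0.5, 1.5, 3.8]
grip_width: 0.0171
grasp_force: 29.6
```

Gripped the handle. I'll reverse the arc.

{"api": "apply_moves", "payload": {"commands": [[0,0,-0.4,-0.53,0.17,0,-1],[0,0,-0.4,-0.52,0.21,0,-1],[0,0,-0.4,-0.51,0.25,0,-1],[0,0,-0.4,-0.49,0.28,0,-1],[0,0,-0.4,-0.47,0.31,0,-1],[0,0,-0.4,-0.45,0.35,0,-1],[0,0,-0.4,-0.42,0.38,0,-1],[0,0,-0.4,-0.4,0.4,0,-1],[0,0,-0.4,-0.36,0.43,0,-1],[0,0,-0.4,-0.34,0.46,0,-1]]}}

```text
clock: 66.62
tcp_pos: [0.4589, -0.2717, 0.2358]
eef_rot: [3.14, 0.0, 0.589]
contact_force: [0.8, -0.6, 1.0]
grip_width: 0.0172
grasp_force: 29.8
```

{"api": "apply_moves", "payload": {"commands": [[0,0,-0.4,-0.3,0.48,0,-1],[0,0,-0.4,-0.27,0.5,0,-1],[0,0,-0.4,-0.23,0.52,0,-1],[0,0,-0.4,-0.2,0.53,0,-1],[0,0,-0.4,-0.16,0.55,0,-1],[0,0,-0.4,-0.12,0.55,0,-1],[0,0,-0.4,-0.08,0.56,0,-1],[0,0,-0.4,-0.04,0.56,0,-1],[0,0,-0.4,-0.01,0.55,0,-1],[0,0,-0.4,0.04,0.5,0,-1],[0,0,0,0,0,0,-1]]}}

```text
clock: 68.0
tcp_pos: [0.418, -0.1114, 0.2358]
eef_rot: [-3.141, 0.001, -0.105]
contact_force: [-3.3, 2.4, 4.8]
grip_width: 0.0172
grasp_force: 30.0
```

{"api": "apply_moves", "payload": {"commands": [[0,0,0,0,0.07,0,-1],[0,0,0,0,0,0,-1]]}}

```text
clock: 68.25
tcp_pos: [0.418, -0.1103, 0.2357]
eef_rot: [-3.142, 0.001, -0.106]
contact_force: [-2.0, 1.0, 5.3]
grip_width: 0.0172
grasp_force: 30.1
```

{"api": "apply_moves", "payload": {"commands": [[0,0,0,0,0.1,0,-1],[0,0,0,0,0,0,-1]]}}

```text
clock: 68.5
tcp_pos: [0.4179, -0.1094, 0.2358]
eef_rot: [3.139, -0.001, -0.109]
contact_force: [-4.4, -10.5, 1.9]
grip_width: 0.0171
grasp_force: 30.1
```

{"api": "apply_moves", "payload": {"commands": [[0,0,0,0,-0.03,0,1],[0,0,0,0,0,0,1],[0,0,0,0,0,0,1],[0,0,0,0,0,0,1],[0,0,0,0,0,0,1],[0,0,0,0,0,1,1],[0,0,0,0,0,1,1],[0,0,0,0,0,1,1],[0,0,0,0,0,1,1],[0,0,0,0.5,1,0.5,1],[0,0,0,0.5,1,0.5,1],[0,0,0,0.5,1,0,1]]}}

```text
clock: 70.0
tcp_pos: [0.4638, -0.0175, 0.3868]
eef_rot: [-3.141, -0.002, -0.106]
contact_force: [0.8, 0.2, -0.4]
grip_width: 0.0851
grasp_force: 0.0
```

{"api": "apply_moves", "payload": {"commands": [[0,0,0,0.3,1,0,1],[0,0,0,0.3,1,0,1],[0,0,0,0.3,1,0,1],[0,0,0,0.3,1,0,1],[0,0,0,0.3,1,0,1],[0,0,0,0.3,1,0,1],[0,0,0,0,1,0,1],[0,0,0,0,1,0,1],[0,0,0,0,0,0,1]]}}

```text
clock: 71.12
tcp_pos: [0.5168, 0.2243, 0.3852]
eef_rot: [-3.141, 0.001, -0.102]
contact_force: [0.3, -0.0, -0.0]
grip_width: 0.0853
grasp_force: 0.0
```

```bash
python3 ver.py; python3 st.py top 283 335 170 275 2 s5
python3 - <<'E'
import cv2,numpy as np
from bench import r
from h import *
a=cv2.imread("pics/top0.png").astype(int); b=r.capture("top")["image"][...,::-1].astype(int)
d=np.abs(a-b).max(2)>60
for n,(y0,y1,x0,x1) in dict(tin=(215,235,205,225),mallet=(205,295,65,150),can=(200,275,435,495),tape=(135,172,330,372),driver=(128,190,198,228),rack=(170,275,285,335)).items(): print(n,d[y0:y1,x0:x1].mean().round(3))
# bar centre line in old/new at a few rows, by greyness
for im in (a,b):
    sat=im.max(2)-im.min(2)
    print([ (y,round(float(np.mean([x for x in range(300,335) if sat[y,x]<30 and im[y,x].max()>120] or [0])),1)) for y in range(190,262,8)])
E
```

```text
71.175
2 {'bt': [311.6, 193.4], 'ft': [310.5, 207.6], 'fp': [308.5, 210.2], 'rim': [308.5, 211.0]}
307 189 ['189/80', '194/94', '207/117', '202/113', '170/78', '160/49', '162/43', '160/43', '158/43', '160/45', '168/45', '170/46', '174/48', '179/49', '183/52', '182/52', '178/50', '167/46', '123/33', '70/18', '51/15', '83/40', '179/98', '214/122', '219/125', '219/126']
310 189 ['220/126', '216/122', '215/124', '205/116', '183/93', '172/54', '163/43', '163/44', '165/45', '163/45', '156/42', '155/42', '159/44', '165/46', '168/47', '174/48', '178/49', '184/52', '169/45', '94/24', '53/16', '73/34', '146/79', '193/108', '214/122', '216/123']
313 189 ['226/130', '224/135', '226/148', '230/140', '219/122', '186/71', '171/45', '171/46', '165/45', '163/45', '164/43', '165/45', '160/43', '155/42', '157/42', '164/44', '169/46', '176/49', '166/44', '92/23', '54/12', '56/19', '98/52', '185/100', '222/126', '225/129']
0 {'bt': [308.2, 237.8], 'ft': [307.1, 252.4], 'fp': [305.2, 252.7], 'rim': [305.3, 253.6]}
304 233 ['127/68', '136/73', '136/73', '133/72', '113/60', '94/42', '106/31', '109/28', '105
[... 1965 characters left out ...]
ww.##...woooo
252 ow....bbbwwwwww.##...woooo
254 ow............w###...woooo
256 o..............##....ooooo
258 oo....ww.......##....ooooo
260 oooooooooooowww##.w.wooooo
262 oooooooooooooow##woooooooo
264 oooooooooooooo..wwwooooooo
266 oooooooooooooo..wwwooooooo
268 oooooooooooooow..woooooooo
270 oooooooooooooooooooooooooo
272 oooooooooooooooooooooooooo
274 oooooooooooooooooooooooooo
tin 0.442
mallet 0.29
can 0.0
tape 0.0
driver 0.011
rack 0.144
[(190, 320.0), (198, 319.5), (206, 319.0), (214, 318.5), (222, 317.5), (230, 317.0), (238, 316.5), (246, 315.5), (254, 315.0)]
[(190, 320.0), (198, 0.0), (206, 318.5), (214, 318.5), (222, 317.5), (230, 317.0), (238, 317.0), (246, 315.5), (254, 315.5)]
```

Run:
```python
import cv2,numpy as np
a=cv2.imread("pics/top0.png").astype(int)
for f in ("s4","s5"):
    b=cv2.imread(f"pics/{f}.png").astype(int); o=[]
    for im in (a,b):
        s=im.max(2)-im.min(2); m=(s<45)&(im.max(2)>70); ys,xs=np.nonzero(m[212:238,200:230]); o.append((len(xs),(xs.mean()+200).round(1),(ys.mean()+212).round(1)) if len(xs) else None)
        h=cv2.cvtColor(im.astype(np.uint8),cv2.COLOR_BGR2HSV); q=(h[...,1]<205)&(h[...,2]>60); ys,xs=np.nonzero(q[200:300,60:150]); o.append((len(xs),xs.mean().round(1)+60,ys.mean().round(1)+200))
    print(f,o)
```

```text
s4 [(219, np.float64(214.9), np.float64(224.7)), (2372, np.float64(101.1), np.float64(230.4)), (214, np.float64(215.0), np.float64(224.6)), (2440, np.float64(101.4), np.float64(230.2))]
s5 [(219, np.float64(214.9), np.float64(224.7)), (2372, np.float64(101.1), np.float64(230.4)), (120, np.float64(215.5), np.float64(221.9)), (4384, np.float64(117.6), np.float64(241.3))]
```

The tin and mallet haven't moved; the arm now covers part of that view. Everything checks out, so I'll hand in.

```bash
python3 -c "
from bench import r; print(r.hand_in())"
```

```text
the job is handed in; nothing more can be done
None
```

The job is handed in at about 71 s: both feet on the table stand plate-down in pockets 0 and 2 with the keeper bar shut, but the first foot tipped over after its first placing and I pressed the second onto it at 56 N wrist force before I noticed, then re-set both; the verdict was not shown.

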